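# Stack a tube and collar on the fixture mandrel and hang the arc screen

## Task

Set this joint up for TIG brazing: slide the steel tube over the upright brass mandrel of the fixture until it stands fully home on the seat, then slide the copper-coloured bronze collar over the mandrel nose until it lies flush on top of the tube, letting both down gently rather than dropping them. Then take the amber arc screen out of its rack, hook it over the flat rail well to one side of the mandrel, clear of the stacked parts, and slide it along the rail until it hangs centred on the mandrel. Let go of everything and leave the other things on the table where they are.

Things in the scene. Friction and masses are not known exactly. Their poses are not given: they have to be found in the camera images.
- fixture: Welding fixture, fixed to the table: grey base plate 140 x 140 x 15 mm, on it a round steel seat 62 mm across and 10 mm high, and upright in its middle the brass mandrel, 30 mm in diameter. Origin on the mandrel's axis at table level, z up; x points across to the rail (a yellow line on the plate marks +x), y runs parallel to the rail.
- mandrel_seat (a point): Centre of the seat's top face, on which the tube must stand: on the mandrel's axis, 25 mm above the table.
- mandrel_tip (a point): Top of the mandrel's nose, on its axis, 113 mm above the seat (138 mm above the table). The mandrel's last 15 mm narrow to 16 mm across.
- rail: Screen rail, fixed beyond the fixture: a steel flat bar on edge, 8 mm thick (x), 360 mm long (y), lower edge 155 mm above the table, on two red uprights at y = -120 and 120 mm that stay below the bar, flush with its face towards the mandrel. Origin at table level under the bar's middle, axes parallel to the fixture's; not centred on the mandrel.
- rail_top (a point): Middle of the rail's top edge, 200 mm above the table.
- tube_center (a point): Centre, half-way up, of the steel tube: 50 mm outside, 34 mm bore (2 mm clearance all round on the mandrel), 90 mm long, about 0.7 kg, standing on the table, z along the bore. Once home, the mandrel's nose stands 68 mm above this point (23 mm above the tube): grip its upper third so that the nose stays clear of the gripper's body.
- collar_center (a point): Centre, half-way up, of the copper-coloured bronze collar (a ring): 66 mm outside, 34 mm bore, 30 mm high, about 0.55 kg, lying flat on the table, z along the bore. When it is flush on the tube the nose ends 7 mm below its top.
- screen_grip (a point): Middle of the orange grip tab on top of the arc screen: 10 mm thick (x), 60 mm wide (y), 42 mm high. The tab is 203 mm above the screen's lower edge. The screen, about 0.35 kg, starts upright in the slot of its rack.
- screen: The arc screen: an amber pane in a dark frame 8 mm thick (x), 160 mm wide (y), 130 mm high, with two strap hooks 20 mm wide, 55 mm either side of its middle, on top. Origin at the middle of its lower edge, z up. The hook lips are on its +x side; the hooks' slot and the grip tab are centred 11 mm to +x of the frame's middle.
- screen_hook (a point): Upper end of the hooks' slot, mid-way between the hooks, 38 mm straight below screen_grip: it lies on the rail's top edge when the screen hangs. The slot, open below, is 14 mm wide (x) between the frame (-x) and the lips (+x); the lips reach 35 mm below this point, their last 10 mm flaring outwards. Lowered on, the frame passes the rail on its -x side.
- rack: The grey rack, fixed: a base 90 x 190 x 8 mm with two low walls, 45 mm above the table, forming a 10 mm slot along y in which the screen stands, 8 mm above the table. Origin at table level under the slot's middle.
- gel_tin: A blue-labelled round tin, 60 mm across and 62 mm high, origin under its base. Not part of the job: leave it.
- pliers: Pliers with red handles, 180 mm long. Leave them.
- brush: A wire brush, 220 mm long. Leave it.
- hammer: A hammer, 260 mm long. Leave it.
- box_section: A square steel offcut, 50 x 50 x 70 mm, standing. Leave it.
- magnet: A red and black welding magnet square, 90 mm long and high, standing. Leave it.
Things that resemble listed ones, but are neither listed nor needed, are in the scene too. Of the things that look like the part that bears collar_center, the largest one is meant.

How it is judged:
On the way, in this order (a step that is already met when the one before it is completed fails the run):
1. the tube is on the mandrel, fully home on the seat (horizontal distance between tube_center and mandrel_tip below 0.004 m and z of tube_center in the frame of fixture between 0.067 and 0.073 m and angle between tube_center's own z axis and vertical below 0.05 rad), for 0.2 s.
2. the collar is on the mandrel, flush on top of the tube (all of step 1 and horizontal distance between collar_center and mandrel_tip below 0.004 m and z of collar_center in the frame of fixture between 0.127 and 0.133 m and angle between collar_center's own z axis and vertical below 0.05 rad), for 0.2 s.
3. the screen is hooked on the rail at least 70 mm to one side of the mandrel (z of screen_hook in the frame of rail_top between -0.005 and 0.005 m and x of screen_hook in the frame of rail_top between -0.009 and 0.009 m and y of screen_hook in the frame of rail_top between -0.118 and 0.118 m and angle between screen_hook's own z axis and vertical below 0.15 rad and (y of screen_hook in the frame of fixture above 0.07 m or y of screen_hook in the frame of fixture below -0.07 m)), for 0.1 s.
At the end, for the whole second after the job is handed in: Tube home on the seat and collar flush on it, upright on the mandrel (heights within 3 mm, axes within 4 mm); screen hanging upright by its hooks on the rail (within 5 mm in height), its middle within 20 mm of the mandrel along the rail; all at rest and released (all of step 2 and z of screen_hook in the frame of rail_top between -0.005 and 0.005 m and x of screen_hook in the frame of rail_top between -0.009 and 0.009 m and y of screen_hook in the frame of rail_top between -0.118 and 0.118 m and angle between screen_hook's own z axis and vertical below 0.15 rad and y of screen_hook in the frame of fixture between -0.02 and 0.02 m and linear speed of each of tube, collar below 0.02 m/s and linear speed of screen below 0.03 m/s); the robot touches nothing.
It fails at once if the tube dropped or driven down the mandrel at more than 0.5 m/s (horizontal distance between tube_center and mandrel_tip below 0.006 m and z of tube_center in the frame of fixture below 0.183 m and linear speed of tube above 0.5 m/s).
It fails at once if the collar dropped or driven down the mandrel at more than 0.5 m/s (horizontal distance between collar_center and mandrel_tip below 0.006 m and z of collar_center in the frame of fixture below 0.153 m and linear speed of collar above 0.5 m/s).
It fails at once if the tube, the collar or the screen tipped over (angle between any of tube_center, collar_center, screen_hook's own z axis and vertical above 0.6 rad).
It fails at once if the screen lowered onto or lifted off the rail beside the mandrel (within 50 mm of it along the rail) instead of slid there (y of screen_hook in the frame of fixture between -0.05 and 0.05 m and x of screen_hook in the frame of rail_top between -0.04 and 0.04 m and z of screen_hook in the frame of rail_top between 0.012 and 0.06 m).
It fails at once if a bystander moved by more than 25 mm (distance of any of gel_tin, pliers, brush, hammer, box_section, magnet from where it was at the start of the episode above 0.025 m).
It also fails if it takes over 72 s, if anything falls off the work surface, if the arm or the gripper's body presses on something with over 40 N, if the wrist force passes 120 N, or if a joint passes its speed limit or range.

## Robot

A 7-joint arm with a two-finger parallel gripper is mounted at the origin on the work surface. World frame = base frame: x ahead of the robot, y to its left, z up, the work surface at z = 0. Lengths are in m, angles in rad, forces in N, time in s.
With the tool pointing down it reaches from about 0.4 to 0.85 m from the base axis. Payload 4.5 kg.
Tool frame: the origin (TCP) lies on the centre line of the jaws, within the pads' length; the fingertips stand 14 mm ahead of it and the grasp point (between the pads) lies 5 mm behind it (r.tcp_to_tips is the z of the fingertips in the tool frame, in m); z points along the fingers, y is the direction in which the jaws open and shut (so a half turn about z gives the same grasp; the last joint's range is limited). The gripper opens to 88 mm and grips with 3 to 60 N. Pads are 18 mm wide; open, the fingers measure 123 mm over their backs; the gripper's body (75 mm by 187 mm) begins 45 mm behind the grasp point.
Start: joints at [-1.294, 0.689, -0.195, 1.565, 0.157, 0.902, -0.215], TCP at [0.15, 0.607, 0.253] pointing down, gripper open.
Joint ranges: [-3.01, 3.01], [-0.46, 2.08], [-1.47, 1.51], [0.13, 2.56], [-1, 4.14], [0.04, 2.09], [-2.66, 2.66]. Speed limits (rad/s): [2.57, 2.57, 3.14, 3.14, 3.14, 3.14, 3.14].

## Interface

Orientations are given as a unit quaternion [x, y, z, w].
In Python, from plant import r, viewer gives the robot as it stands.
- The arm moves only by the shell command python3 -m inch 'ROWS' [FORCE]. ROWS is JSON, a list of rows, each a list of 3 entries, a list of its own where there are three numbers: the closure, from 0 (fully open) to 1 (shut), then the shift along the tool's x, y, z in cm, then the turn about the tool's z in degrees. In form: [[fingers, [x, y, z], yaw], ...]. A call has 1 to 20 rows; each row is the pose to reach, as a shift and turn from the pose commanded when the call began, along the tool's axes at that moment; what a row does not reach only later rows make up. A row lasts 1/10 s, in which the tool goes at most 50 mm and 8.59 degrees, less where a joint would pass 70% of its speed; a pose out of reach is approached as far as the arm can. A call with a gripper value outside its range is refused whole. The fingers move at their own pace and stop on an object; FORCE is the grip in N (left out, the last holds). Time passes only in rows, so rows that repeat a pose let the fingers close. It gives the time, the measured TCP pose, the force and the opening at its end, in the units of the state.
- r.get_state(): the state, without advancing time (a new reading comes with each control period).
- viewer.snapshot(name): name is "scene" or "side" or "wrist"; returns the picture (400x640x3 uint8, red, green, blue); there is no depth.
- viewer.camera_params(name): a dict with "intrinsics" (3x3 intrinsics, pixels), "world_to_cam" (4x4, takes a point from world to camera coordinates). Camera axes: x right, y up, looking along -z (the intrinsics and any distortion apply to the point x, -y, -z); pixel columns grow to the right and rows downward; lengths in m; the calibration is good to about 2 mm. The wrist camera is an equidistant fisheye: a pixel r from the principal point sees the ray r / f radians off the axis. A picture is of the moment at which its call begins: read the wrist's pose just before it. camera_params takes no time and is no camera call; for the wrist camera it gives the pose at the moment of the call.
- r.finish_job(): hands the job in, once; it reports no verdict.
Trained networks look in the newest picture that a camera, given by its name, has taken for a name from the list of things; names that differ only in an ending like _2 or _b are one class to them, and where a whole thing is asked for, a point or a joint stands for the part that bears it (a point fixed in the world has none). Each returns a list of dicts, best first, with "p" (0 to 1); they miss things now and then, are a little off and sometimes report something else, mostly with a low value. They report only what shows in the picture. A call takes as long as a camera call. They do not tell look-alikes from the thing itself.
- viewer.outline_of(camera, name): "pixels" (400x640 bool, what is visible of it) and "bbox" ([left, top, width, height] in pixels, round what is visible of it).
The state is a dict: "clock": time; "q": joint angles; "qd": joint speeds; "joint_torque": joint torques, N m; "tool_pos": TCP position; "eef_rot": TCP orientation; "contact_force": force on the tool from outside, world axes, zero at the start; "moment": the same for the moment, N m; "opening": opening from 0.0 (shut) to 1.0 (fully open).
Only numpy, scipy, OpenCV 4.12 (cv2) and the standard library are available. Lean on these libraries where they do the work, as an engineer would, in place of code of your own. Each camera call takes 0.05 s, during which the arm holds its last target.

## Working session

There is one attempt and no reset: what is moved stays moved. The work goes in short steps, Python scripts to look and compute and a shell command to move; the robot and the scene stay as the last step left them, time stands still between calls to the robot, and variables do not carry over. Pictures are saved under pics/ and viewed, and the job is handed in when it is done.

```bash
ls; mkdir -p pics
python3 - <<'E'
from plant import r, viewer
import cv2,numpy as np
print(r.get_state())
for n in ("scene","side","wrist"):
    im=viewer.snapshot(n); cv2.imwrite(f"pics/{n}0.png",im[:,:,::-1])
    print(n,viewer.camera_params(n))
E
```

```text
pics
{'clock': 0.0, 'q': array([-1.29416547,  0.69001156, -0.1945047 ,  1.56637234,  0.15728373,
        0.90247378, -0.21511926]), 'qd': array([-0.00080695,  0.00110958, -0.00033038,  0.00260272,  0.00164892,
        0.0004418 , -0.00116987]), 'joint_torque': array([ 4.66441616e-04, -5.27558899e+01, -1.26654122e+00, -1.53426468e+01,
       -5.26216824e-02,  6.76886397e-03,  1.68969154e-04]), 'tool_pos': array([0.15018006, 0.60605021, 0.25188501]), 'eef_rot': array([ 1.21091789e-01,  9.92640871e-01, -9.36382285e-04, -5.15765029e-05]), 'contact_force': array([-0.49202675,  0.58855347,  1.01147801]), 'moment': array([ 0.01479552,  0.01368999, -0.05893558]), 'opening': 1.0004295311580922}
scene {'intrinsics': array([[446.31517551,   0.        , 321.21858918],
       [  0.        , 446.31517551, 202.88718034],
       [  0.        ,   0.        ,   1.        ]]), 'world_to_cam': array([[-0.74529867,  0.66657163, -0.01456528,  0.38280084],
       [-0.54178234, -0.59274939,  0.59591951,  0.20284067],
       [ 0.38858948,  0.45202923,  0.80291207, -1.80803931],
       [ 0.        ,  0.      
[... 207 characters left out ...]
 'world_to_cam': array([[ 0.99539427, -0.09415741,  0.01801735, -0.5188373 ],
       [ 0.04779354,  0.65032837,  0.75814826, -0.14988635],
       [-0.08310247, -0.75379532,  0.65183325, -1.10846651],
       [ 0.        ,  0.        ,  0.        ,  1.        ]])}
wrist {'intrinsics': array([[309.70691629,   0.        , 317.19425606],
       [  0.        , 309.70691629, 196.17046252],
       [  0.        ,   0.        ,   1.        ]]), 'world_to_cam': array([[ 0.2390168 ,  0.97101444, -0.00138806, -0.62446869],
       [-0.92487523,  0.22722368, -0.30491838,  0.04341787],
       [-0.29576475,  0.07416439,  0.95237748, -0.38949643],
       [ 0.        ,  0.        ,  0.        ,  1.        ]])}
```

View pics/scene0.png

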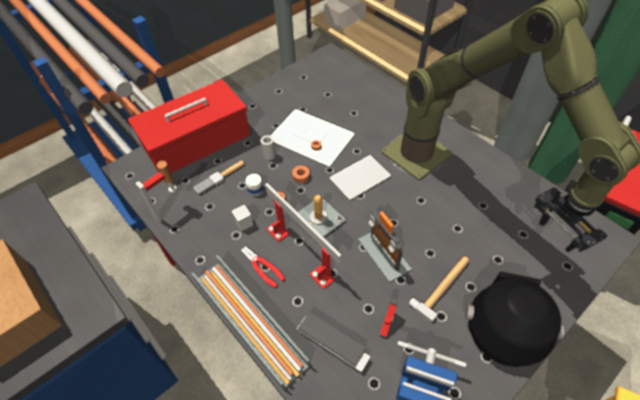

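View pics/side0.png

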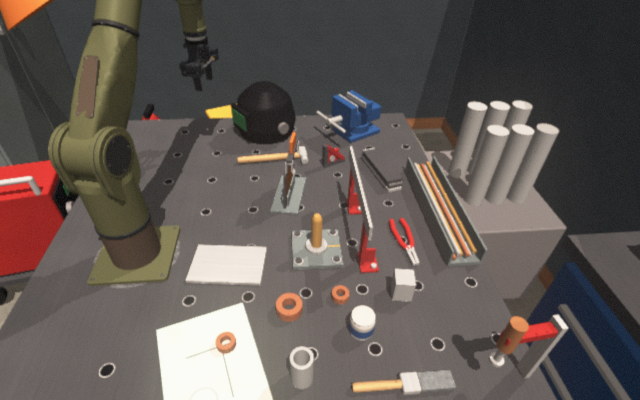

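View pics/wrist0.png

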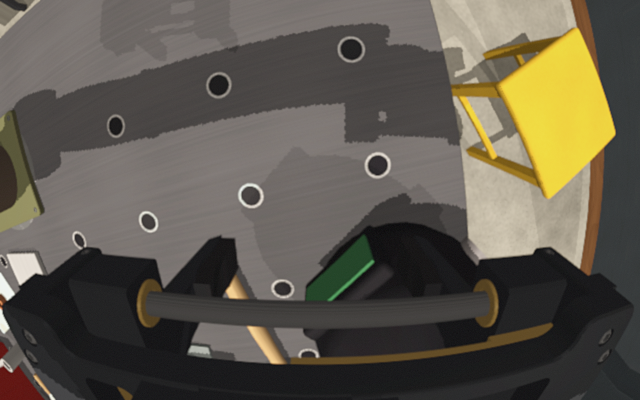

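```bash
cat > h.py <<'E'
from plant import r, viewer
import cv2,numpy as np
from scipy.spatial.transform import Rotation as R
def proj(P,cp,wrist=False):
    P=np.atleast_2d(P); K=cp['intrinsics'];T=cp['world_to_cam']
    c=P@T[:3,:3].T+T[:3,3]; x,y,z=c[:,0],-c[:,1],-c[:,2]
    if wrist:
        rr=np.hypot(x,y); th=np.arctan2(rr,z); s=th/np.maximum(rr,1e-12)
        u,v=x*s,y*s
    else: u,v=x/z,y/z
    return np.c_[K[0,0]*u+K[0,2],K[1,1]*v+K[1,2]]
def ray(uv,cp,wrist=False):
    uv=np.atleast_2d(uv).astype(float);K=cp['intrinsics'];T=cp['world_to_cam']
    u=(uv[:,0]-K[0,2])/K[0,0];v=(uv[:,1]-K[1,2])/K[1,1]
    if wrist:
        th=np.hypot(u,v); s=np.sin(th)/np.maximum(th,1e-12); d=np.c_[u*s,-v*s,-np.cos(th)]
    else: d=np.c_[u,-v,-np.ones(len(u))]
    Rm=T[:3,:3]; o=-Rm.T@T[:3,3]; d=d@Rm
    return o,d/np.linalg.norm(d,axis=1)[:,None]
def atz(uv,cp,z,wrist=False):
    o,d=ray(uv,cp,wrist); return o+d*((z-o[2])/d[:,2])[:,None]
def save(name,im,box=None,s=1):
    if box is not None: x,y,w,h=box; im=im[y:y+h,x:x+w]
    im=cv2.resize(im,None,fx=s,fy=s,interpolation=cv2.INTER_CUBIC)
    cv2.imwrite('pics/'+name+'.png',np.ascontiguousarray(im[:,:,::-1]))
E
python3 - <<'E'
from h import *
names=["tube_center","collar_center","screen","fixture","rail","rack"]
P={}
for c in("scene","side"):
    im=viewer.snapshot(c); np.save(f'/tmp/{c}.npy',im); cp=viewer.camera_params(c)
    for n in names:
        for k,d in enumerate(viewer.outline_of(c,n)[:4]):
            m=d['pixels']; ys,xs=np.nonzero(m)
            print(c,n,round(d['p'],2),d['bbox'],m.sum(),atz([[xs.mean(),ys.mean()]],cp,{'tube_center':.045,'collar_center':.015,'screen':.12,'fixture':.015,'rail':.177,'rack':.02}[n])[0].round(3))
            np.save(f'/tmp/{c}_{n}_{k}.npy',m)
    save(c+'z',im,(240,120,200,180) if c=="scene" else (130,130,320,270),4 if c=="scene" else 2.2)
E
```

```text
scene tube_center 0.72 [258.0, 135.9, 18.0, 29.3] 273 [ 0.445 -0.393  0.045]
scene collar_center 0.68 [292.2, 163.4, 17.5, 20.4] 232 [ 0.423 -0.219  0.015]
scene screen 0.68 [372.6, 209.8, 31.3, 61.0] 917 [0.443 0.238 0.12 ]
scene fixture 0.93 [298.9, 195.3, 47.5, 49.4] 1047 [ 0.496 -0.017  0.015]
scene rail 0.59 [265.3, 184.2, 76.5, 104.9] 1704 [0.664 0.089 0.177]
scene rail 0.56 [296.6, 198.4, 49.7, 40.6] 1040 [0.571 0.068 0.177]
scene rack 0.79 [356.8, 229.7, 53.5, 49.4] 906 [0.459 0.247 0.02 ]
scene rack 0.47 [370.0, 213.8, 30.9, 56.8] 949 [0.389 0.202 0.02 ]
scene rack 0.28 [381.0, 298.6, 20.6, 41.3] 279 [0.605 0.411 0.02 ]
side tube_center 0.7 [288.7, 344.8, 25.4, 43.0] 849 [ 0.446 -0.391  0.045]
side tube_center 0.29 [391.2, 270.0, 23.7, 31.3] 663 [ 0.717 -0.197  0.045]
side collar_center 0.82 [277.4, 292.0, 20.8, 30.6] 536 [ 0.424 -0.218  0.015]
side collar_center 0.76 [331.0, 285.3, 17.3, 16.1] 308 [ 0.558 -0.192  0.015]
side collar_center 0.7 [213.0, 333.8, 24.9, 17.4] 343 [ 0.276 -0.303  0.015]
side collar_center 0.47 [344.6, 145.1, 34.0, 129.8] 1553 [0.662 0.09  0.015]
side screen 0.67 [283.5, 132.2, 15.2, 75.1] 492 [0.445 0.228 0.12 ]
side fixture 0.98 [291.8, 215.3, 53.3, 52.7] 2075 [ 0.511 -0.022  0.015]
side rail 0.58 [345.4, 151.4, 30.1, 120.2] 1445 [ 0.618 -0.075  0.177]
side rack 0.89 [271.2, 172.8, 37.5, 40.8] 904 [0.439 0.204 0.02 ]
```

View pics/scenez.png

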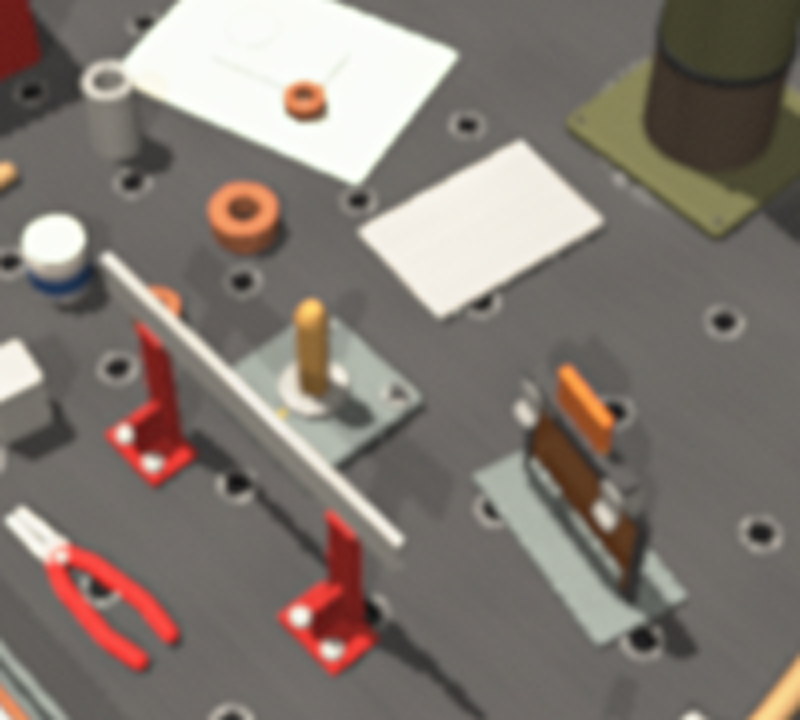

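View pics/sidez.png

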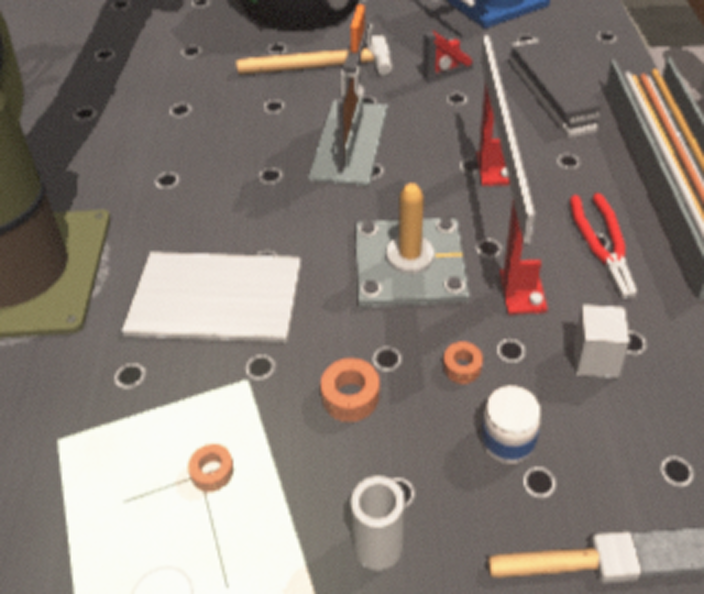

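```bash
cat >> h.py <<'E'
def circ(x,y,z,rad,n=48):
    a=np.linspace(0,2*np.pi,n,endpoint=False); return np.c_[x+rad*np.cos(a),y+rad*np.sin(a),np.full(n,z)]
def boxp(sx,sy,sz,c,yaw=0,off=(0,0,0)):
    p=np.array([[i,j,k] for i in(-.5,.5) for j in(-.5,.5) for k in(-.5,.5)])*[sx,sy,sz]+np.array(off)
    return p@R.from_euler('z',yaw).as_matrix().T+np.array(c)
def hullmask(hulls,cp,box,S=4,wrist=False):
    x,y,w,h=box; m=np.zeros((h*S,w*S),np.uint8)
    for P in hulls:
        uv=(proj(P,cp,wrist)-[x-.5,y-.5])*S-.5
        cv2.fillConvexPoly(m,cv2.convexHull(np.round(uv*16).astype(np.int32)),255,shift=4)
    return cv2.resize(m,(w,h),interpolation=cv2.INTER_AREA)/255.
E
python3 - <<'E'
from h import *
from scipy.optimize import minimize
cps={c:viewer.camera_params(c) for c in("scene","side")}
def fit(name,hf,x0,cams=("scene","side")):
    ms={c:np.load(f'/tmp/{c}_{name}_0.npy').astype(float) for c in cams}
    def cost(p,each=False):
        t=[]
        for c in cams:
            m=ms[c]; h=hullmask(hf(p),cps[c],(0,0,640,400)); t.append(np.abs(h-m).sum()/m.sum())
        return t if each else sum(t)
    st=np.array([.01]*2+[.1]*(len(x0)-2))
    s=np.vstack([x0]+[np.array(x0)+st*np.eye(len(x0))[i] for i in range(len(x0))])
    o=minimize(cost,x0,method='Nelder-Mead',options=dict(initial_simplex=s,xatol=1e-4,fatol=1e-4))
    print(name,cams,o.x.round(4),cost(o.x,True))
cyl=lambda rad,h:(lambda p:[np.r_[circ(p[0],p[1],0,rad),circ(p[0],p[1],h,rad)]])
def fx(p):
    return [boxp(.14,.14,.015,(p[0],p[1],.0075),p[2]),np.r_[circ(p[0],p[1],.025,.015),circ(p[0],p[1],.123,.015),circ(p[0],p[1],.138,.008)]]
def rl(p):
    c=(p[0],p[1],0)
    return [boxp(.008,.36,.045,c,p[2],(0,0,.1775))]
def rk(p): return [boxp(.09,.19,.008,(p[0],p[1],.004),p[2])]
def sc(p): 
    c=(p[0],p[1],0); return [boxp(.008,.16,.13,c,p[2],(0,0,.073)),boxp(.01,.06,.042,c,p[2],(.011,0,.211)),boxp(.02,.02,.04,c,p[2],(.008,.055,.155)),boxp(.02,.02,.04,c,p[2],(.008,-.055,.155))]
for cams in(("scene",),("side",),("scene","side")):
    fit("tube_center",cyl(.025,.09),[.445,-.392],cams)
    fit("collar_center",cyl(.033,.03),[.424,-.218],cams)
    fit("fixture",fx,[.51,-.02,0],cams)
    fit("rail",rl,[.645,0,0],cams)
    fit("rack",rk,[.45,.22,0],cams)
    fit("screen",sc,[.45,.22,0],cams)
E
```

```text
tube_center ('scene',) [ 0.4456 -0.3924] [np.float64(0.10309559721324427)]
collar_center ('scene',) [ 0.4221 -0.2196] [np.float64(0.14607843137254903)]
fixture ('scene',) [ 0.5078 -0.0221 -0.0215] [np.float64(0.3361087701556267)]
rail ('scene',) [ 0.6306  0.0402 -0.0172] [np.float64(0.5675527018319064)]
rack ('scene',) [ 0.4381  0.2361 -0.1873] [np.float64(0.5227805912652036)]
screen ('scene',) [ 0.4331  0.2316 -0.2475] [np.float64(0.3312634977655184)]
tube_center ('side',) [ 0.4461 -0.3917] [np.float64(0.09751264463382525)]
collar_center ('side',) [ 0.4243 -0.2185] [np.float64(0.24256657887035407)]
fixture ('side',) [ 0.5103 -0.0184 -0.0199] [np.float64(0.030025041341837942)]
rail ('side',) [ 0.6306  0.0344 -0.0301] [np.float64(0.6020354162426217)]
rack ('side',) [ 0.4398  0.2377 -0.2193] [np.float64(0.21905257678292553)]
screen ('side',) [ 0.4428  0.2499 -0.1955] [np.float64(0.42792922046867526)]
tube_center ('scene', 'side') [ 0.4458 -0.3922] [np.float64(0.10306686777275012), np.float64(0.0987413104228735)]
collar_center ('scene', 'side') [ 0.4231 -0.2188] [np.float64(0.14690669371196752), np.float64(0.2441542288557214)]
fixture ('scene', 'side') [ 0.5096 -0.0208 -0.0204] [np.float64(0.35226698129108375), np.float64(0.043231750531537924)]
rail ('scene', 'side') [ 0.6304  0.0395 -0.0191] [np.float64(0.5680106784497837), np.float64(0.6067955763620327)]
rack ('scene', 'side') [ 0.4396  0.2379 -0.1952] [np.float64(0.53319915162533), np.float64(0.2282361617213257)]
screen ('scene', 'side') [ 0.442   0.2366 -0.2044] [np.float64(0.36540723159492805), np.float64(0.47427865455125146)]
```

```bash
cat >> h.py <<'E'
def state(p=True):
    s=r.get_state(); Rm=R.from_quat(s['eef_rot']).as_matrix()
    if p: print('t',round(s['clock'],2),'pos',np.round(s['tool_pos'],4),'x',Rm[:,0].round(4),'y',Rm[:,1].round(4),'z',Rm[:,2].round(4),'F',np.round(s['contact_force'],1),'M',np.round(s['moment'],2),'op',round(s['opening'],3))
    return np.array(s['tool_pos']),Rm,s
def to(*pts,yawdir=None):
    """print shift in cm in current tool axes; yawdir: wanted world direction of tool y (deg)"""
    p,Rm,s=state()
    for q in pts: print('shift',np.round((np.array(q)-p)@Rm*100,2))
    if yawdir is not None:
        cur=np.degrees(np.arctan2(Rm[1,1],Rm[0,1])); d=(cur-yawdir+90)%180-90
        print('yaw turn',round(d,2))
E
python3 - <<'E'
from h import *
to((.42,.38,.35),(.5,.05,.35),(.47,-.25,.32),(.446,-.392,.26),yawdir=90)
p,Rm,s=state(); cp=viewer.camera_params('wrist');T=cp['world_to_cam'];o=-T[:3,:3].T@T[:3,3]
print('cam in tool',(o-p)@Rm,'axis',(-T[2,:3])@Rm)
E
```

```text
t 0.85 pos [0.1502 0.6067 0.2528] x [-0.9707  0.2404  0.    ] y [2.404e-01 9.707e-01 1.000e-04] z [ 0.e+00  1.e-04 -1.e+00] F [0.2 0.5 0.3] M [ 0.    0.01 -0.01] op 1.004
shift [-31.64 -15.52  -9.73]
shift [-47.33 -45.63  -9.73]
shift [-51.63 -75.47  -6.73]
shift [-52.72 -89.83  -0.74]
yaw turn -13.91
t 0.85 pos [0.1502 0.6067 0.2528] x [-0.9707  0.2404  0.    ] y [2.404e-01 9.707e-01 1.000e-04] z [ 0.e+00  1.e-04 -1.e+00] F [0.2 0.5 0.3] M [ 0.    0.01 -0.01] op 1.004
cam in tool [ 0.07832035  0.00015892 -0.13119893] axis [-3.04842007e-01  3.64526806e-04  9.52402865e-01]
```

```bash
python3 -m inch '[[0,[-6,-3,-5],-5],[0,[-31.6,-15.5,-9.7],-13.9],[0,[-31.6,-15.5,-9.7],-13.9],[0,[-31.6,-15.5,-9.7],-13.9],[0,[-31.6,-15.5,-9.7],-13.9],[0,[-31.6,-15.5,-9.7],-13.9],[0,[-31.6,-15.5,-9.7],-13.9],[0,[-31.6,-15.5,-9.7],-13.9],[0,[-47.3,-45.6,-9.7],-13.9],[0,[-47.3,-45.6,-9.7],-13.9],[0,[-47.3,-45.6,-9.7],-13.9],[0,[-47.3,-45.6,-9.7],-13.9],[0,[-47.3,-45.6,-9.7],-13.9],[0,[-47.3,-45.6,-9.7],-13.9],[0,[-51.6,-75.5,-6.7],-13.9],[0,[-51.6,-75.5,-6.7],-13.9],[0,[-51.6,-75.5,-6.7],-13.9],[0,[-51.6,-75.5,-6.7],-13.9],[0,[-51.6,-75.5,-6.7],-13.9],[0,[-51.6,-75.5,-6.7],-13.9]]'
python3 - <<'E'
from h import *
to((.45,-.25,.32),(.45,-.392,.26),yawdir=90); print(r.get_state()['q'].round(2))
E
```

```text
clock: 2.85
tool_pos: [0.4718, -0.2116, 0.3234]
eef_rot: [0.0, 1.0, -0.0, 0.0]
contact_force: [0.9, -0.4, -0.1]
opening: 1.003
t 2.85 pos [ 0.4718 -0.2116  0.3234] x [-1.e+00  1.e-04 -7.e-04] y [ 1.e-04  1.e+00 -1.e-04] z [ 7.e-04 -1.e-04 -1.e+00] F [ 0.9 -0.4 -0.1] M [-0.03 -0.09 -0.04] op 1.003
shift [ 2.18 -3.84  0.34]
shift [  2.18 -18.04   6.34]
yaw turn -0.0
[ 0.49  0.46 -0.24  1.79  0.14  0.9   1.76]
```

```bash
python3 -m inch '[[0,[2.4,-14.2,4],0],[0,[2.4,-14.2,4],0],[0,[2.4,-14.2,6],0],[0,[2.4,-14.2,6],0],[0,[2.4,-14.2,6],0],[0,[2.4,-14.2,6],0]]'
cat > look.py <<'E'
from h import *
import sys
state(); cp=viewer.camera_params('wrist'); im=viewer.snapshot('wrist'); 
np.savez('/tmp/w.npz',im=im,**cp); save(sys.argv[1],im,None,1.25)
for n in sys.argv[2:]:
    for k,d in enumerate(viewer.outline_of('wrist',n)[:3]):
        print(n,k,round(d['p'],2),d['bbox'],d['pixels'].sum()); np.save(f'/tmp/w_{n}_{k}.npy',d['pixels'])
E
python3 look.py w1 tube_center collar_center
```

```text
clock: 3.45
tool_pos: [0.4491, -0.35, 0.2638]
eef_rot: [-0.001, 1.0, 0.001, 0.001]
contact_force: [0.8, 1.0, -0.1]
opening: 1.001
t 3.45 pos [ 0.4491 -0.35    0.2638] x [-1.     -0.0017 -0.0013] y [-0.0018  1.      0.001 ] z [ 0.0013  0.001  -1.    ] F [ 0.8  1.  -0.1] M [ 0.06 -0.    0.01] op 1.001
tube_center 0 0.77 [253.4, 142.0, 49.1, 55.1] 1959
collar_center 0 0.89 [337.5, 6.4, 41.2, 36.3] 1041
collar_center 1 0.7 [393.1, 121.1, 53.3, 51.8] 2016
collar_center 2 0.58 [411.6, 221.5, 35.8, 29.8] 499
```

View pics/w1.png

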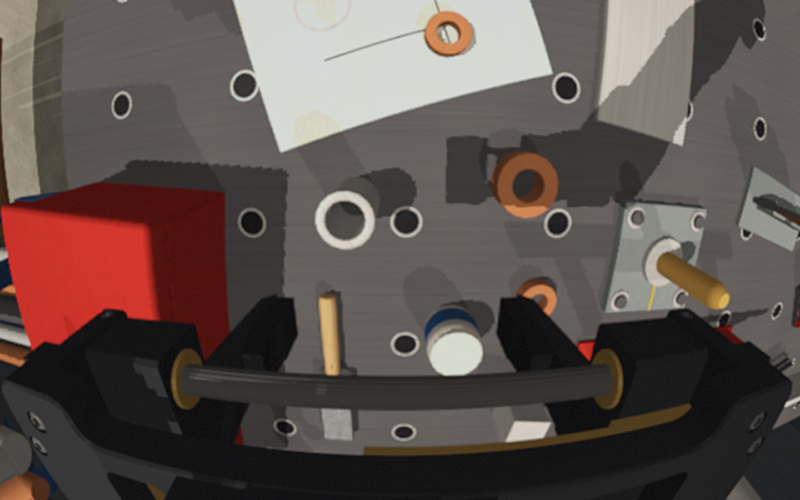

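Run:
```python
from h import *
w=np.load('/tmp/w.npz'); 
print(atz([[300,160],[275,172]][:1],w,.09,True))
for z in (0,.05,.1,.15): print(z,atz(np.array([[225,195],[233,405],[160,325]])/1.25,w,z,True).round(3).tolist(), atz([[249,118],[250,90],[248,85]],viewer.camera_params('scene'),z).round(3).tolist())
to((.446,-.392,.26))
```

```text
[[ 0.43062658 -0.36702308  0.09      ]]
0 [[0.44, -0.539, 0.0], [0.738, -0.583, -0.0], [0.612, -0.669, 0.0]] [[0.376, -0.626, 0.0], [0.261, -0.774, 0.0], [0.247, -0.81, 0.0]]
0.05 [[0.431, -0.515, 0.05], [0.692, -0.553, 0.05], [0.581, -0.629, 0.05]] [[0.403, -0.577, 0.05], [0.293, -0.72, 0.05], [0.279, -0.754, 0.05]]
0.1 [[0.422, -0.491, 0.1], [0.645, -0.524, 0.1], [0.551, -0.588, 0.1]] [[0.43, -0.528, 0.1], [0.324, -0.665, 0.1], [0.311, -0.698, 0.1]]
0.15 [[0.414, -0.467, 0.15], [0.599, -0.494, 0.15], [0.52, -0.548, 0.15]] [[0.457, -0.479, 0.15], [0.355, -0.611, 0.15], [0.342, -0.642, 0.15]]
t 3.6 pos [ 0.4495 -0.3498  0.2644] x [-1.     -0.003  -0.0019] y [-3.e-03  1.e+00 -1.e-04] z [ 1.9e-03 -1.0e-04 -1.0e+00] F [0.3 0.2 0.6] M [-0.02 -0.07 -0.02] op 1.004
shift [ 0.36 -4.22  0.44]
```

```bash
python3 -m inch '[[0,[0.3,-4.2,2],8.5],[0,[0.3,-4.2,2],17],[0,[0.3,-4.2,2],25.5],[0,[0.3,-4.2,2],34],[0,[0.3,-4.2,2],42.5],[0,[0.3,-4.2,2],51],[0,[0.3,-4.2,2],59.5],[0,[0.3,-4.2,2],68],[0,[0.3,-4.2,2],76.5],[0,[0.3,-4.2,2],85],[0,[0.3,-4.2,2],90],[0,[0.3,-4.2,2],90],[0,[0.3,-4.2,2],90]]'
python3 look.py w2 tube_center collar_center
```

```text
clock: 4.9
tool_pos: [0.4458, -0.3926, 0.2437]
eef_rot: [0.706, 0.708, 0.0, 0.0]
contact_force: [-0.8, -1.0, 0.5]
opening: 1.002
t 4.9 pos [ 0.4458 -0.3926  0.2437] x [-3.7e-03  1.0e+00  1.0e-04] y [1.0e+00 3.7e-03 8.0e-04] z [ 8.e-04  1.e-04 -1.e+00] F [-0.8 -1.   0.5] M [-0.07  0.05 -0.01] op 1.002
tube_center 0 0.92 [290.3, 147.7, 53.5, 58.6] 2252
collar_center 0 0.95 [160.7, 76.0, 38.9, 34.9] 1016
collar_center 1 0.93 [389.8, 1.3, 42.6, 23.5] 727
collar_center 2 0.81 [267.9, 2.7, 61.0, 48.4] 2110
```

View pics/w2.png

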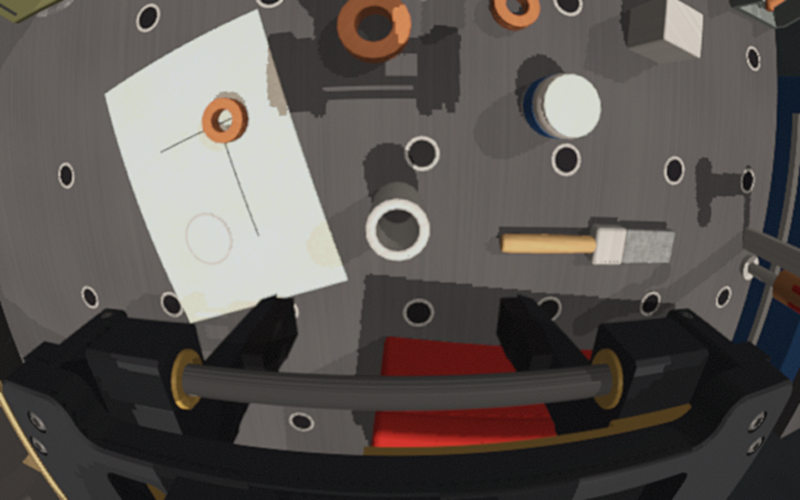

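```bash
cat >> h.py <<'E'
from scipy.optimize import minimize
def wfit(maskf,rad,h,x0,z0=0,w='/tmp/w.npz'):
    w=dict(np.load(w)); m=np.load(maskf).astype(float)
    hf=lambda p:[np.r_[circ(p[0],p[1],z0,rad),circ(p[0],p[1],z0+h,rad)]]
    ys,xs=np.nonzero(m); y0=max(ys.min()-15,0);xx=max(xs.min()-15,0); box=(xx,y0,min(xs.max()+15,640)-xx,min(ys.max()+15,400)-y0)
    mm=m[box[1]:box[1]+box[3],box[0]:box[0]+box[2]]
    c=lambda p:np.abs(hullmask(hf(p),w,box,wrist=True)-mm).sum()/mm.sum()
    o=minimize(c,x0,method='Nelder-Mead',options=dict(initial_simplex=[x0,[x0[0]+.006,x0[1]],[x0[0],x0[1]+.006]],xatol=5e-5,fatol=1e-5))
    # filled top face: holes are open? report
    return o.x,o.fun
E
python3 - <<'E'
from h import *
print(wfit('/tmp/w_tube_center_0.npy',.025,.09,[.446,-.392]))
to((.446,-.392,.3))
w=np.load('/tmp/w.npz')
im=w['im'].copy()
for z,rd in((.09,.025),(.09,.017),(0,.025)):
    uv=proj(circ(.446,-.392,z,rd,100),dict(w),True); 
    for u,v in uv: im[int(round(v)),int(round(u))]=[0,255,0]
save('w2t',im,(270,130,100,100),6)
E
```

```text
(array([ 0.44747519, -0.39202048]), np.float64(0.15474697872044021))
t 5.05 pos [ 0.4453 -0.3932  0.2435] x [-1.5e-03  1.0e+00  2.0e-04] y [1.0e+00 1.5e-03 5.0e-04] z [ 5.e-04  2.e-04 -1.e+00] F [ 0.3  0.6 -0.7] M [-0.05  0.03 -0.05] op 1.0
shift [ 0.13  0.07 -5.65]
```

View pics/w2t.png

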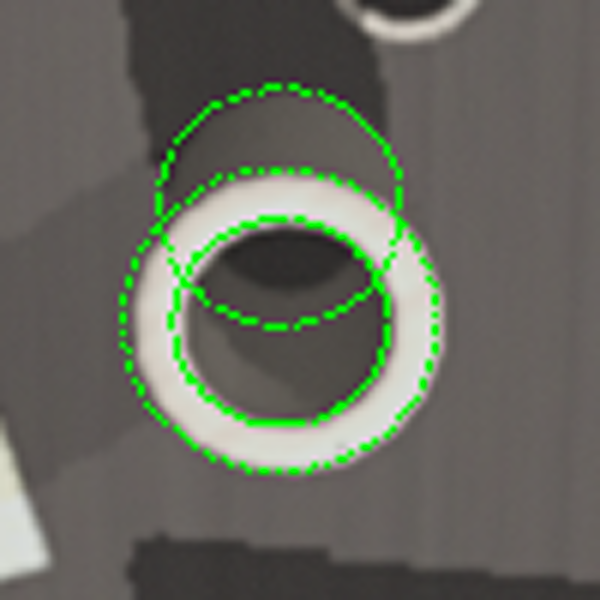

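```bash
python3 -m inch '[[0,[0.1,0.15,4],1],[0,[0.1,0.15,8],0],[0,[0.1,0.15,11],0],[0,[0.1,0.15,14],0],[0,[0.1,0.15,16],0],[0,[0.1,0.15,16.7],0],[0,[0.1,0.15,16.7],0],[0,[0.1,0.15,16.7],0]]' 35
python3 - <<'E'
from h import *
to((.447,-.392,.076))
E
```

```text
clock: 5.85
tool_pos: [0.4471, -0.3931, 0.0772]
eef_rot: [0.707, 0.707, 0.0, 0.001]
contact_force: [0.1, -0.3, 0.3]
opening: 1.003
t 5.85 pos [ 0.4471 -0.3931  0.0772] x [ 1.e-04  1.e+00 -1.e-03] y [ 1.0e+00 -1.0e-04  1.4e-03] z [ 0.0014 -0.001  -1.    ] F [ 0.1 -0.3  0.3] M [-0.02  0.06  0.01] op 1.003
shift [ 0.11 -0.01  0.12]
```

```bash
python3 -m inch '[[0.3,[0.1,0,0.1],0],[0.7,[0.1,0,0.1],0],[1,[0.1,0,0.1],0],[1,[0.1,0,0.1],0],[1,[0.1,0,0.1],0],[1,[0.1,0,0.1],0],[1,[0.1,0,0.1],0],[1,[0.1,0,0.1],0]]' 35
python3 - <<'E'
from h import *
state()
E
```

```text
clock: 6.65
tool_pos: [0.4465, -0.3916, 0.0755]
eef_rot: [0.707, 0.707, -0.0, 0.0]
contact_force: [-0.5, 0.5, 3.2]
opening: 0.564
t 6.65 pos [ 0.4465 -0.3916  0.0755] x [ 4.e-04  1.e+00 -0.e+00] y [ 1.e+00 -4.e-04  0.e+00] z [ 0. -0. -1.] F [-0.5  0.5  3.2] M [0.02 0.18 0.03] op 0.564
```

```bash
python3 -m inch '[[1,[0,0,-3],0],[1,[0,0,-7],0],[1,[0,0,-11],0],[1,[0,0,-15],0],[1,[3,1,-19],0],[1,[7,2,-20],0],[1,[11,3,-20],0],[1,[15,4,-20],0],[1,[19,5,-20],0],[1,[23,6,-20],0],[1,[25.5,6.3,-20],0],[1,[25.5,6.3,-20],0],[1,[25.5,6.3,-20],0]]'
python3 look.py w3 fixture
```

```text
clock: 7.95
tool_pos: [0.5085, -0.1354, 0.2739]
eef_rot: [0.706, 0.708, -0.001, -0.002]
contact_force: [-0.5, -0.8, -8.9]
opening: 0.566
t 7.95 pos [ 0.5085 -0.1354  0.2739] x [-2.1e-03  1.0e+00  7.0e-04] y [ 1.      0.0021 -0.0037] z [-3.7e-03  6.0e-04 -1.0e+00] F [-0.5 -0.8 -8.9] M [-0.24  0.07 -0.01] op 0.566
fixture 0 0.58 [263.7, 19.4, 111.4, 108.9] 11894
fixture 1 0.36 [233.6, 197.7, 47.2, 43.3] 1369
```

View pics/w3.png

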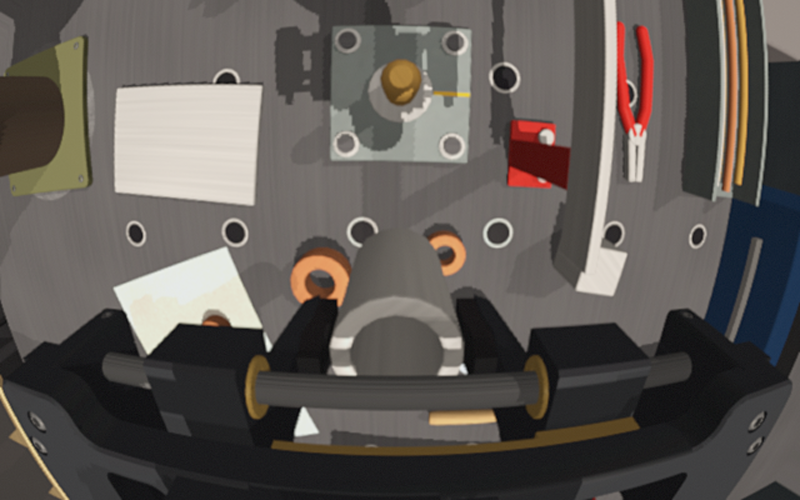

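```bash
cat > fx.py <<'E'
from h import *
w=dict(np.load('/tmp/w.npz')); m=np.load('/tmp/w_fixture_0.npy').astype(float); im=w['im']
box=(220,0,200,180); mm=m[0:180,220:420]
def hf(p): return [boxp(.14,.14,.015,(p[0],p[1],.0075),p[2]),np.r_[circ(p[0],p[1],.025,.015),circ(p[0],p[1],.123,.015),circ(p[0],p[1],.138,.008)]]
c=lambda p:np.abs(hullmask(hf(p),w,box,wrist=True)-mm).sum()/mm.sum()
x0=np.array([.51,-.02,-.02]); o=minimize(c,x0,method='Nelder-Mead',options=dict(initial_simplex=np.vstack([x0,x0+np.diag([.006,.006,.05])]),xatol=5e-5,fatol=1e-5))
print(o.x,o.fun)
im=im.copy()
p=o.x
L=[circ(p[0],p[1],.123,.015,200),circ(p[0],p[1],.138,.008,100),circ(p[0],p[1],.025,.031,200)]
a=np.linspace(0,1,200)[:,None]; B=boxp(.14,.14,.015,(p[0],p[1],.0075),p[2])[[1,3,7,5]]
L+=[B[i]+(B[(i+1)%4]-B[i])*a for i in range(4)]
S=5; big=cv2.resize(im[5:135,255:385],None,fx=S,fy=S,interpolation=cv2.INTER_CUBIC)
for l in L:
    for u,v in proj(l,w,True):
        q=(int((u-255+.5)*S),int((v-5+.5)*S)); cv2.circle(big,q,0,(0,255,0),-1)
save('w3f',big)
E
python3 fx.py
```

```text
[ 0.51138949 -0.02036924 -0.01809794] 0.021079338074560576
```

View pics/w3f.png

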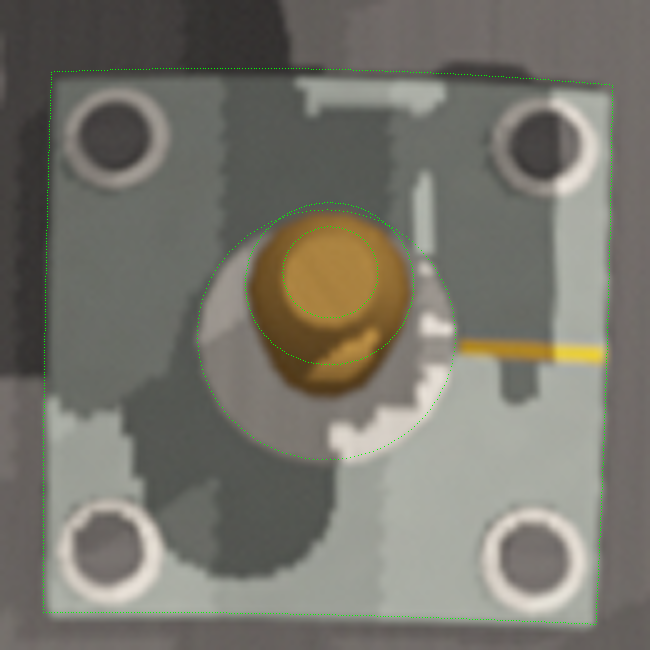

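```bash
python3 -m inch '[[1,[3,0.2,0],0],[1,[6,0.2,0],0],[1,[6,0.2,0],0],[1,[6,0.2,0],0],[1,[6,0.2,0],0],[1,[6,0.2,0],0],[1,[6,0.2,0],0]]'
python3 look.py w4 fixture tube_center
```

```text
clock: 8.75
tool_pos: [0.5115, -0.0777, 0.2753]
eef_rot: [0.708, 0.706, -0.0, 0.0]
contact_force: [-0.1, 0.2, -8.1]
opening: 0.562
t 8.75 pos [ 0.5115 -0.0777  0.2753] x [ 2.1e-03  1.0e+00 -3.0e-04] y [ 1.0e+00 -2.1e-03 -1.0e-04] z [-1.e-04 -3.e-04 -1.e+00] F [-0.1  0.2 -8.1] M [-0.09  0.07 -0.03] op 0.562
fixture 0 0.92 [259.9, 62.0, 114.0, 112.9] 11965
tube_center 0 0.78 [262.7, 182.4, 109.4, 116.4] 9928
tube_center 1 0.66 [339.2, 343.9, 62.5, 20.1] 507
```

View pics/w4.png

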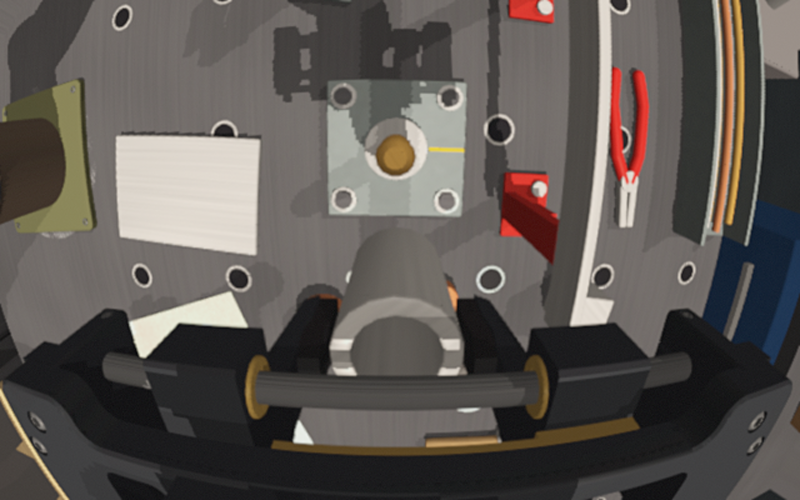

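```bash
cat > fx2.py <<'E'
from h import *
w=dict(np.load('/tmp/w.npz')); im=w['im']
g=cv2.GaussianBlur(cv2.cvtColor(im,cv2.COLOR_RGB2LAB).astype(np.float32),(0,0),.7)
G=np.sqrt(sum(cv2.Sobel(g[:,:,k],cv2.CV_32F,1,0)**2+cv2.Sobel(g[:,:,k],cv2.CV_32F,0,1)**2 for k in range(3)))
G=np.minimum(G,60)
from scipy.ndimage import map_coordinates
a=np.linspace(.02,.98,150)[:,None]
def plate(p):
    B=boxp(.14,.14,.015,(p[0],p[1],.0075),p[2])[[1,3,7,5]]
    return np.vstack([B[i]+(B[(i+1)%4]-B[i])*a for i in range(4)])
def man(p):
    uv=proj(np.r_[circ(p[0],p[1],.025,.015),circ(p[0],p[1],.123,.015,200),circ(p[0],p[1],.138,.008)],w,True)
    h=cv2.convexHull(uv.astype(np.float32))[:,0]; out=[]
    for i in range(len(h)):
        d=h[(i+1)%len(h)]-h[i]; n=max(int(np.hypot(*d)*3),1); out.append(h[i]+np.arange(n)[:,None]/n*d)
    return np.vstack(out)
sc=lambda uv:map_coordinates(G,[uv[:,1],uv[:,0]],order=1).mean()
def nm(f,x0,st):
    x0=np.array(x0);o=minimize(f,x0,method='Nelder-Mead',options=dict(initial_simplex=np.vstack([x0,x0+np.diag(st)]),xatol=2e-5,fatol=1e-4)); return o.x,o.fun
import itertools
best=min((nm(lambda p:-sc(proj(plate(p),w,True)),[.511+dx,-.021+dy,-.018],[.002,.002,.01]) for dx in(-.003,0,.003) for dy in(-.003,0,.003)),key=lambda t:t[1]); print('plate',best)
bm=min((nm(lambda p:-sc(man(p)),[.511+dx,-.021+dy],[.002,.002]) for dx in(-.003,0,.003) for dy in(-.003,0,.003)),key=lambda t:t[1]); print('mandrel',bm)
S=4;x0,y0=240,50
big=cv2.resize(im[y0:y0+150,x0:x0+160],None,fx=S,fy=S,interpolation=cv2.INTER_CUBIC)
def dr(uv,c):
    for u,v in uv: cv2.circle(big,(int((u-x0+.5)*S),int((v-y0+.5)*S)),0,c,-1)
dr(proj(plate(best[0]),w,True),(0,255,0)); dr(man(bm[0]),(255,0,0))
# tube predicted bottom/top
t,Rm,s=state()
c=t+0*Rm[:,0]
for zz in (c[2]+.0145,c[2]-.0755): dr(proj(circ(c[0],c[1],zz,.025,200),w,True),(0,255,255))
save('fx2',big)
E
python3 fx2.py
```

```text
plate (array([ 0.51161807, -0.02157974, -0.0160762 ]), np.float64(-59.863426208496094))
mandrel (array([ 0.51150674, -0.02117316]), np.float64(-59.983001708984375))
t 8.9 pos [ 0.5116 -0.077   0.2753] x [ 9.e-04  1.e+00 -0.e+00] y [ 1.e+00 -9.e-04 -0.e+00] z [-0. -0. -1.] F [-0.6 -1.1 -8.7] M [-0.08  0.04  0.02] op 0.562
```

View pics/fx2.png

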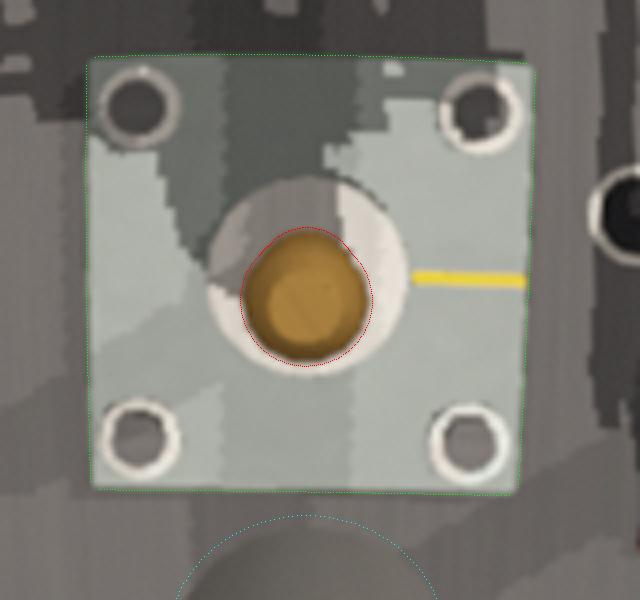

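```bash
cat > tb.py <<'E'
exec(open('fx2.py').read().split('import itertools')[0])
t,Rm,s=state(False)
def pts(p):
    # tube center offset dx,dy (m), tilt about x, about y
    a=np.linspace(0,2*np.pi,240,endpoint=False); cs=np.c_[np.cos(a),np.sin(a)]
    Rt=R.from_euler('xy',[p[2],p[3]]).as_matrix(); c=t+[p[0],p[1],-.0305]
    f=lambda z,rd:np.c_[cs*rd,np.full(240,z)]@Rt.T+c
    return f(-.045,.025),f(.045,.025),f(.045,.017)
def con(p):
    b,tp,bo=[proj(q,w,True) for q in pts(p)]
    hull=cv2.convexHull(np.r_[b,tp].astype(np.float32))[:,0]
    hh=np.r_[hull,hull[:1]]; 
    n=[hh[i]+(hh[i+1]-hh[i])*np.linspace(0,1,max(2,int(2*np.hypot(*(hh[i+1]-hh[i])))),endpoint=False)[:,None] for i in range(len(hull))]
    out=np.vstack(n+[tp[tp[:,1]<275],bo[bo[:,1]<285]])
    return out[out[:,1]<290]
res=[nm(lambda p:-sc(con(p)),[dx,dy,ti,0],[.002,.002,.02,.01]) for dx in(0,) for dy in(-.003,0,.002) for ti in(-.03,0,.03)] if 0 else None
def nm(f,x0,st):
    x0=np.array(x0);o=minimize(f,x0,method='Nelder-Mead',options=dict(initial_simplex=np.vstack([x0,x0+np.diag(st)]),xatol=2e-5,fatol=1e-4)); return o.x,o.fun
res=sorted([nm(lambda p:-sc(con(p)),[0,dy,ti,0],[.002,.002,.02,.01]) for dy in(-.003,0,.003) for ti in(-.03,0,.03)],key=lambda q:q[1])
for q in res[:4]: print(q[0].round(4),q[1])
S=4;x0,y0=240,170
big=cv2.resize(im[y0:y0+140,x0:x0+160],None,fx=S,fy=S,interpolation=cv2.INTER_CUBIC)
for u,v in con(res[0][0]): cv2.circle(big,(int((u-x0+.5)*S),int((v-y0+.5)*S)),0,(255,0,0),-1)
for u,v in con([0,0,0,0]): cv2.circle(big,(int((u-x0+.5)*S),int((v-y0+.5)*S)),0,(0,255,255),-1)
save('tb',big)
E
python3 tb.py
```

```text
[ 0.0006 -0.0019 -0.0062 -0.0026] -50.42030715942383
[ 0.0006 -0.0019 -0.0062 -0.0026] -50.4202880859375
[ 0.0006 -0.0019 -0.0062 -0.0025] -50.4202880859375
[ 0.0006 -0.0019 -0.0062 -0.0026] -50.4202880859375
```

View pics/tb.png

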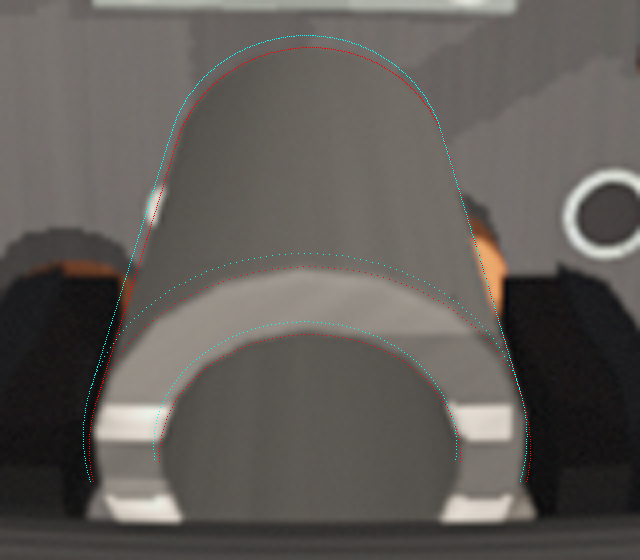

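```bash
python3 -m inch '[[1,[2.5,-0.06,0],0],[1,[5,-0.06,0],0],[1,[5.73,-0.06,0],0],[1,[5.73,-0.06,0],0],[1,[5.73,-0.06,2],0],[1,[5.73,-0.06,4],0],[1,[5.73,-0.06,5.5],0],[1,[5.73,-0.06,5.5],0],[1,[5.73,-0.06,5.5],0]]'
python3 - <<'E'
from h import *
to((.511,-.0197,.18))
E
```

```text
clock: 9.8
tool_pos: [0.5114, -0.0205, 0.2207]
eef_rot: [0.708, 0.706, -0.0, 0.0]
contact_force: [-0.3, 0.3, -7.8]
opening: 0.564
t 9.8 pos [ 0.5114 -0.0205  0.2207] x [ 1.7e-03  1.0e+00 -8.0e-04] y [ 1.0e+00 -1.7e-03  5.0e-04] z [ 5.e-04 -8.e-04 -1.e+00] F [-0.3  0.3 -7.8] M [-0.11 -0.01 -0.04] op 0.564
shift [ 0.08 -0.04  4.07]
```

```bash
python3 -m inch '[[1,[0.06,-0.04,1],0],[1,[0.06,-0.04,2],0],[1,[0.06,-0.04,3],0],[1,[0.06,-0.04,4],0],[1,[0.06,-0.04,4],0],[1,[0.06,-0.04,4],0]]'
python3 look.py w5
```

```text
clock: 10.4
tool_pos: [0.5105, -0.0187, 0.1799]
eef_rot: [0.707, 0.707, -0.0, -0.0]
contact_force: [0.7, -0.9, -8.4]
opening: 0.568
t 10.4 pos [ 0.5105 -0.0187  0.1799] x [ 3.e-04  1.e+00 -1.e-04] y [ 1.e+00 -3.e-04 -7.e-04] z [-7.e-04 -1.e-04 -1.e+00] F [ 0.7 -0.9 -8.4] M [-0.06  0.02 -0.03] op 0.568
```

View pics/w5.png

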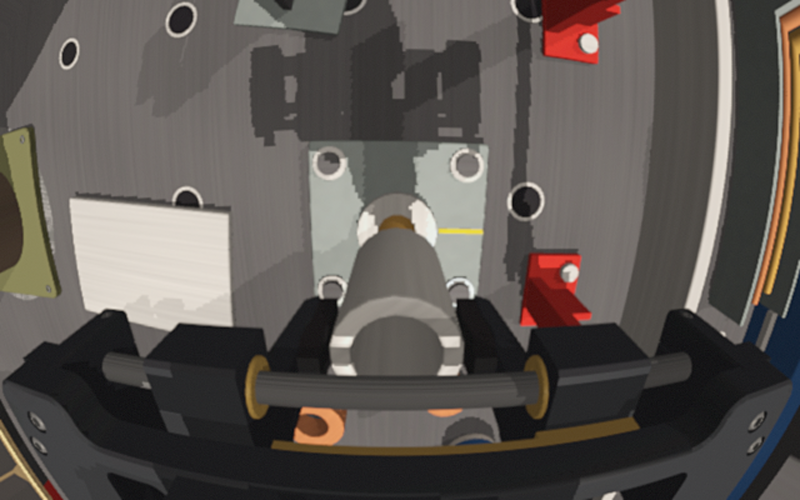

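```bash
python3 -m inch '[[1,[0,0,1.5],0],[1,[0,0,3],0],[1,[0,0,4.5],0],[1,[0,0,6],0],[1,[0,0,7],0],[1,[0,0,7.5],0],[1,[0,0,7.7],0],[1,[0,0,7.9],0],[1,[0,0,8.0],0],[1,[0,0,8.0],0]]'
python3 - <<'E'
from h import *
to((.511,-.0197,.1005))
E
```

```text
clock: 11.45
tool_pos: [0.5109, -0.0187, 0.1006]
eef_rot: [0.707, 0.707, 0.0, 0.0]
contact_force: [0.9, 0.7, -7.9]
opening: 0.566
t 11.45 pos [ 0.5109 -0.0187  0.1006] x [2.e-04 1.e+00 0.e+00] y [ 1.e+00 -2.e-04  8.e-04] z [ 8.e-04  0.e+00 -1.e+00] F [ 0.9  0.7 -7.9] M [-0.05  0.04  0.01] op 0.566
shift [-0.1   0.01  0.01]
```

```bash
python3 -m inch '[[1,[-0.08,0,0.1],0],[1,[-0.08,0,0.2],0],[1,[-0.08,0,0.2],0]]'; python3 -m inch '[[1,[0,0,0.1],0],[1,[0,0,0.1],0]]'
```

```text
clock: 11.75
tool_pos: [0.511, -0.0187, 0.1004]
eef_rot: [0.707, 0.707, 0.001, 0.0]
contact_force: [-3.2, 2.2, 12.6]
opening: 0.566
clock: 11.95
tool_pos: [0.511, -0.0187, 0.1003]
eef_rot: [0.707, 0.707, 0.001, 0.0]
contact_force: [-4.1, 2.0, 22.8]
opening: 0.561
```

```bash
python3 -m inch '[[1,[0,0,-0.2],0],[0.3,[0,0,-0.2],0],[0,[0,0,-0.2],0],[0,[0,0,-0.2],0],[0,[0,0,-0.2],0],[0,[0,0,-3],0],[0,[0,0,-7],0],[0,[0,0,-11],0],[0,[0,0,-15],0],[0,[0,0,-15],0]]'
python3 look.py w6 tube_center collar_center
python3 - <<'E'
from h import *
to((.424,-.219,.2))
E
```

```text
clock: 12.95
tool_pos: [0.5136, -0.02, 0.2518]
eef_rot: [0.707, 0.707, 0.004, 0.004]
contact_force: [0.3, 0.8, -0.5]
opening: 0.999
t 12.95 pos [ 0.5136 -0.02    0.2518] x [ 7.e-04  1.e+00 -1.e-04] y [ 9.999e-01 -7.000e-04  1.000e-02] z [ 1.000e-02 -1.000e-04 -9.999e-01] F [ 0.3  0.8 -0.5] M [0.03 0.03 0.05] op 0.999
tube_center 0 0.86 [284.9, 147.2, 55.7, 67.9] 1729
collar_center 0 0.79 [328.3, 265.3, 37.8, 32.2] 777
collar_center 1 0.55 [234.9, 278.3, 44.4, 20.5] 667
t 13.1 pos [ 0.5102 -0.0193  0.2468] x [-0.e+00  1.e+00  3.e-04] y [ 1.e+00  0.e+00 -7.e-04] z [-7.e-04  3.e-04 -1.e+00] F [ 0.4  0.1 -0.1] M [-0.07  0.05  0.01] op 1.0
shift [-19.97  -8.62   4.68]
```

View pics/w6.png

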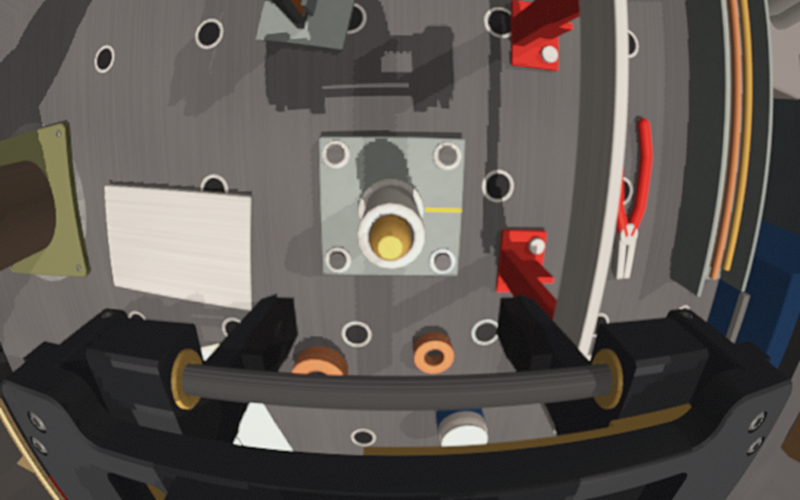

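```bash
python3 -m inch '[[0,[-5,-2,0],0],[0,[-10,-4,0],0],[0,[-15,-6.5,1],0],[0,[-19.5,-8.5,3],0],[0,[-20,-8.6,4.7],0],[0,[-20,-8.6,4.7],0],[0,[-20,-8.6,4.7],0],[0,[-20,-8.6,4.7],0]]'
python3 look.py w7 collar_center
cat > col.py <<'E'
exec(open('fx2.py').read().split('import itertools')[0])
import sys
X0=float(sys.argv[1]);Y0=float(sys.argv[2])
def con(p):
    b=proj(circ(p[0],p[1],0,.033,240),w,True);t=proj(circ(p[0],p[1],.03,.033,240),w,True);i=proj(circ(p[0],p[1],.03,.017,160),w,True)
    h=cv2.convexHull(np.r_[b,t].astype(np.float32))[:,0]; hh=np.r_[h,h[:1]]
    n=[hh[k]+(hh[k+1]-hh[k])*np.linspace(0,1,max(1,int(2*np.hypot(*(hh[k+1]-hh[k])))),endpoint=False)[:,None] for k in range(len(h))]
    return np.vstack(n+[i])
res=sorted([nm(lambda p:-sc(con(p)),[X0+dx,Y0+dy],[.002,.002]) for dx in(-.003,0,.003) for dy in(-.003,0,.003)],key=lambda q:q[1])
print(res[0])
S=6;u0,v0=(proj([X0,Y0,.02],w,True)[0]-50).astype(int); v0=max(v0,0)
big=cv2.resize(im[v0:v0+100,u0:u0+100],None,fx=S,fy=S,interpolation=cv2.INTER_CUBIC)
for u,v in con(res[0][0]): cv2.circle(big,(int((u-u0+.5)*S),int((v-v0+.5)*S)),0,(0,255,0),-1)
save('col',big); x,y=res[0][0]
to((x,y,.018))
E
python3 col.py .424 -.219
```

```text
clock: 13.9
tool_pos: [0.4254, -0.2179, 0.2001]
eef_rot: [0.706, 0.708, 0.0, -0.0]
contact_force: [0.2, 0.8, -0.3]
opening: 0.998
t 13.9 pos [ 0.4254 -0.2179  0.2001] x [-0.0023  1.      0.0012] y [ 1.0e+00  2.3e-03 -1.0e-04] z [-1.0e-04  1.2e-03 -1.0e+00] F [ 0.2  0.8 -0.3] M [-0.07  0.06  0.03] op 0.998
collar_center 0 0.92 [285.8, 145.4, 62.8, 64.5] 2756
collar_center 1 0.77 [414.6, 131.8, 44.4, 44.5] 1266
collar_center 2 0.58 [175.6, 220.5, 37.5, 37.4] 759
(array([ 0.42599058, -0.22002943]), np.float64(-59.765037536621094))
t 14.0 pos [ 0.4257 -0.218   0.2006] x [-2.8e-03  1.0e+00  5.0e-04] y [1.0e+00 2.8e-03 9.0e-04] z [ 9.e-04  5.e-04 -1.e+00] F [-0.3 -0.  -0.2] M [-0.13  0.12 -0.  ] op 0.999
shift [-0.21  0.02 18.26]
```

View pics/col.png

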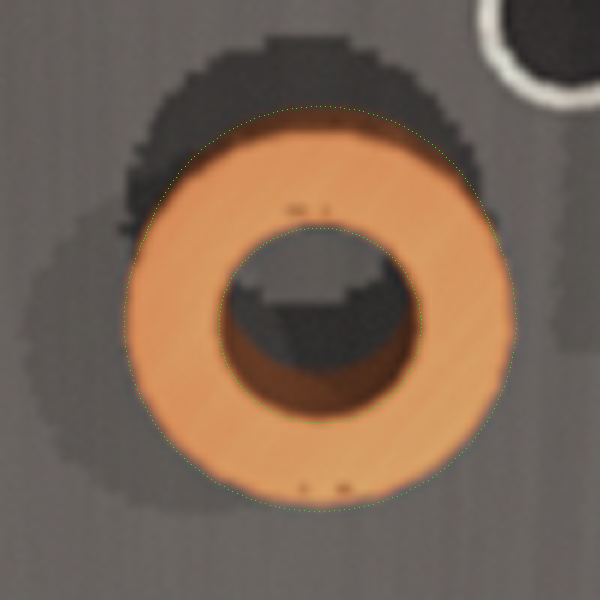

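View pics/w7.png

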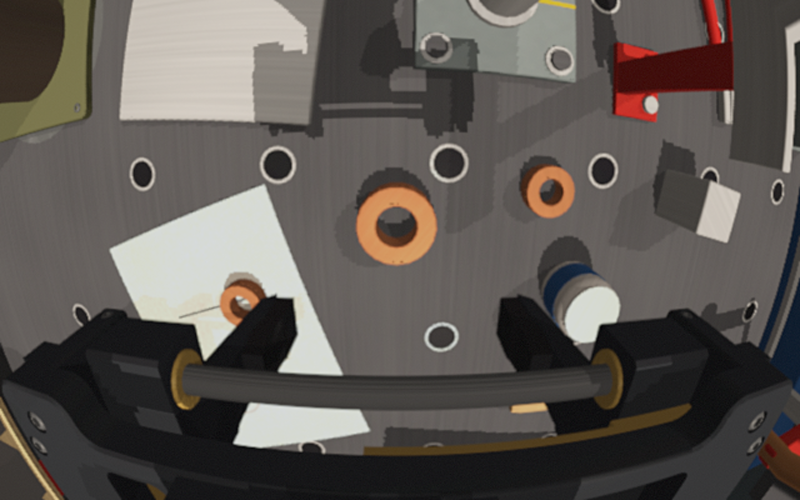

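```bash
python3 -m inch '[[0,[-0.15,0.02,4],-0.15],[0,[-0.15,0.02,8],-0.15],[0,[-0.15,0.02,12],-0.15],[0,[-0.15,0.02,15],-0.15],[0,[-0.15,0.02,17],-0.15],[0,[-0.15,0.02,18],-0.15],[0,[-0.15,0.02,18.2],-0.15],[0,[-0.15,0.02,18.2],-0.15],[0.3,[-0.15,0.02,18.2],-0.15],[1,[-0.15,0.02,18.2],-0.15],[1,[-0.15,0.02,18.2],-0.15],[1,[-0.15,0.02,18.2],-0.15],[1,[-0.15,0.02,18.2],-0.15],[1,[-0.15,0.02,18.2],-0.15]]' 35
python3 - <<'E'
from h import *
state()
E
```

```text
clock: 15.4
tool_pos: [0.425, -0.2211, 0.0189]
eef_rot: [0.706, 0.708, 0.0, 0.0]
contact_force: [0.1, 1.2, 6.3]
opening: 0.726
t 15.4 pos [ 0.425  -0.2211  0.0189] x [-2.2e-03  1.0e+00 -3.0e-04] y [1.0e+00 2.2e-03 8.0e-04] z [ 8.e-04 -3.e-04 -1.e+00] F [0.1 1.2 6.3] M [-0.02  0.17 -0.02] op 0.726
```

```bash
python3 -m inch '[[1,[0,0,0],0],[1,[0,0,-1],0],[1,[0,0,-3],0],[1,[0,0,-6],0],[1,[0,0,-10],0],[1,[0,0,-14],0],[1,[0,0,-18],0],[1,[0,0,-21],0],[1,[0,0,-21],0],[1,[0,0,-21],0]]'
python3 look.py w8 collar_center
```

```text
clock: 16.4
tool_pos: [0.4242, -0.2203, 0.2281]
eef_rot: [0.706, 0.708, 0.0, -0.0]
contact_force: [-0.9, -0.6, -6.7]
opening: 0.731
t 16.4 pos [ 0.4242 -0.2203  0.2281] x [-2.9e-03  1.0e+00  7.0e-04] y [ 1.0e+00  2.9e-03 -4.0e-04] z [-4.e-04  7.e-04 -1.e+00] F [-0.9 -0.6 -6.7] M [-0.07  0.08  0.02] op 0.731
collar_center 0 0.89 [408.5, 127.6, 48.2, 40.1] 1076
collar_center 1 0.75 [184.6, 210.9, 32.9, 35.9] 1010
collar_center 2 0.6 [250.5, 192.7, 137.0, 105.5] 11101
```

View pics/w8.png

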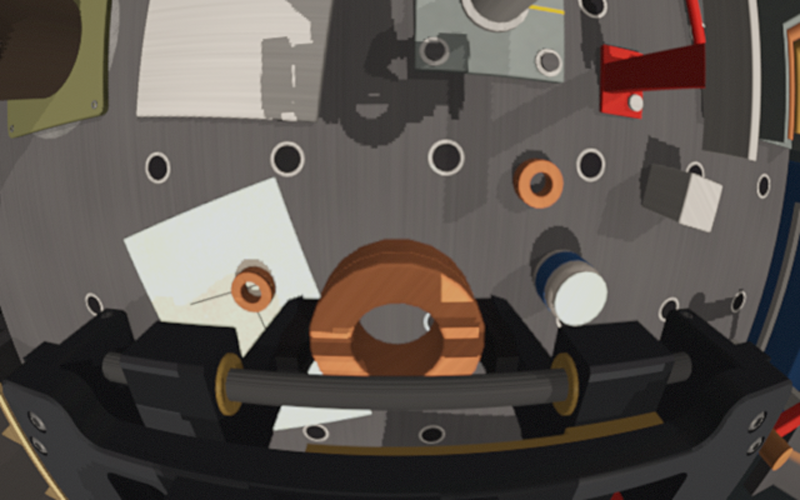

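```bash
cat > ch.py <<'E'
exec(open('fx2.py').read().split('import itertools')[0])
t,Rm,s=state(False)
def con(p):
    a=np.linspace(0,2*np.pi,400,endpoint=False); cs=np.c_[np.cos(a),np.sin(a)]
    Rt=R.from_euler('xy',[p[2],p[3]]).as_matrix(); c=t+[p[0],p[1],-.0039]
    f=lambda z,rd:proj(np.c_[cs*rd,np.full(400,z)]@Rt.T+c,w,True)
    b,tp,bo=f(-.015,.033),f(.015,.033),f(.015,.017)
    h=cv2.convexHull(np.r_[b,tp].astype(np.float32))[:,0]; 
    h=h[h[:,1]<232]; tp=tp[tp[:,1]<232]; bo=bo[bo[:,1]<275]
    return np.vstack([h,h,tp,bo])
res=sorted([nm(lambda p:-sc(con(p)),[dx,dy,ti,0],[.002,.002,.02,.01]) for dx in(0,) for dy in(-.004,-.001,.003) for ti in(-.03,0,.03)],key=lambda q:q[1])
for q in res[:3]: print(q[0].round(4),q[1])
res2=nm(lambda p:-sc(con([p[0],p[1],0,0])),[0,0],[.002,.002]); print(res2)
S=4;x0,y0=235,180
big=cv2.resize(im[y0:y0+125,x0:x0+170],None,fx=S,fy=S,interpolation=cv2.INTER_CUBIC)
for u,v in con(res[0][0]): cv2.circle(big,(int((u-x0+.5)*S),int((v-y0+.5)*S)),0,(0,0,255),-1)
for u,v in con([*res2[0],0,0]): cv2.circle(big,(int((u-x0+.5)*S),int((v-y0+.5)*S)),0,(0,255,255),-1)
save('ch',big)
E
python3 ch.py
```

```text
[ 0.0015  0.0007 -0.0244  0.0006] -58.09255599975586
[ 0.0015  0.0007 -0.0244  0.0006] -58.09255599975586
[ 0.0015  0.0007 -0.0244  0.0007] -58.09248733520508
(array([0.00144647, 0.00092867]), np.float64(-54.84612274169922))
```

View pics/ch.png

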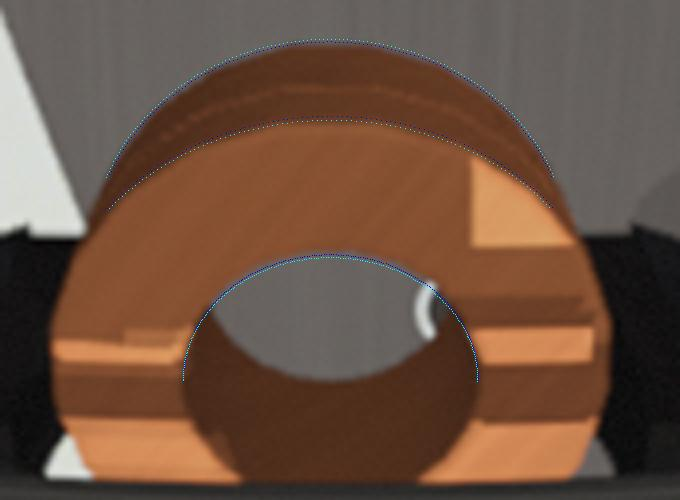

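```bash
python3 -m inch '[[1,[4,2.5,-1],0],[1,[8,5,-1],0],[1,[12,7.5,-1],0],[1,[13.8,8.68,-1],0],[1,[13.8,8.68,-1],0],[1,[13.8,8.68,-1],0],[1,[13.8,8.68,-1],0],[1,[13.8,8.68,-1],0],[1,[13.8,8.68,-1],0]]'
python3 look.py w9 tube_center
python3 ch.py
```

```text
clock: 17.4
tool_pos: [0.5107, -0.0838, 0.2382]
eef_rot: [0.707, 0.707, -0.0, -0.0]
contact_force: [-0.6, -0.2, -5.2]
opening: 0.732
t 17.4 pos [ 0.5107 -0.0838  0.2382] x [-2.e-04  1.e+00 -2.e-04] y [ 1.e+00  2.e-04 -6.e-04] z [-6.e-04 -2.e-04 -1.e+00] F [-0.6 -0.2 -5.2] M [-0.07  0.06  0.04] op 0.732
tube_center 0 0.75 [287.2, 94.5, 60.2, 51.7] 1455
tube_center 1 0.37 [246.1, 194.0, 141.8, 105.2] 11195
[ 0.0004  0.0009 -0.0312  0.0011] -57.3712272644043
[ 0.0004  0.0009 -0.0312  0.0011] -57.3712272644043
[ 0.0004  0.0009 -0.0312  0.0011] -57.371219635009766
(array([0.00031142, 0.0009423 ]), np.float64(-52.701385498046875))
```

View pics/w9.png

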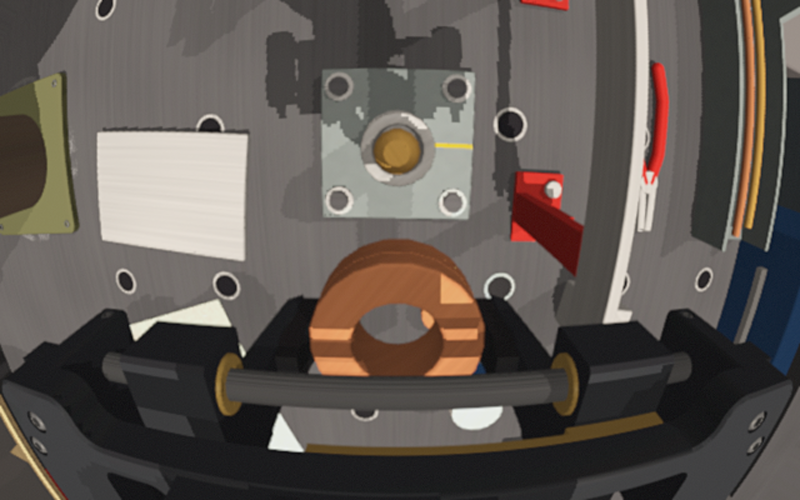

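View pics/ch.png

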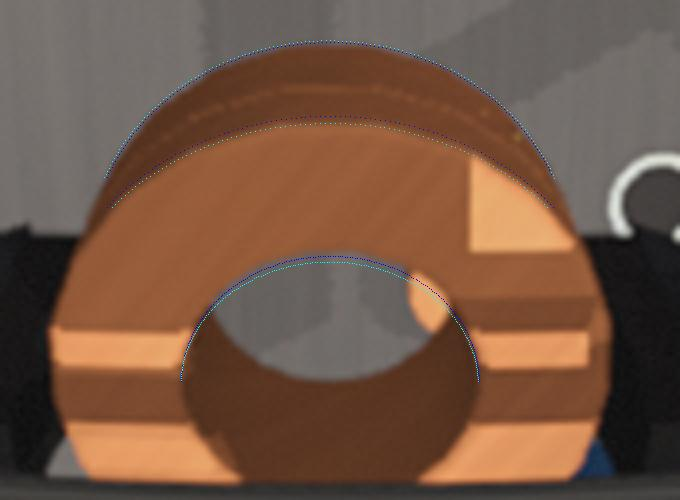

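```bash
python3 fx2.py
python3 - <<'E'
exec(open('fx2.py').read().split('import itertools')[0])
f=lambda p:np.vstack([proj(circ(p[0],p[1],.115,.025,200),w,True),proj(circ(p[0],p[1],.115,.017,160),w,True)])
print('tube top',min((nm(lambda p:-sc(f(p)),[.511+dx,-.0205+dy],[.001,.001]) for dx in(-.002,0,.002) for dy in(-.002,0,.002)),key=lambda q:q[1]))
g2=lambda p:proj(circ(p[0],p[1],.138,.008,160),w,True)
print('nose',min((nm(lambda p:-sc(g2(p)),[.511+dx,-.0205+dy],[.001,.001]) for dx in(-.002,0,.002) for dy in(-.002,0,.002)),key=lambda q:q[1]))
E
```

```text
plate (array([ 0.51150224, -0.02135389, -0.01490131]), np.float64(-59.775691986083984))
mandrel (array([ 0.51130903, -0.02189259]), np.float64(-59.99065399169922))
t 17.5 pos [ 0.511  -0.0833  0.2383] x [-0.0012  1.      0.    ] y [ 1.0e+00  1.2e-03 -1.0e-04] z [-1.e-04  0.e+00 -1.e+00] F [-0.2 -0.3 -5.8] M [-0.06  0.08 -0.01] op 0.731
tube top (array([ 0.51201027, -0.02019101]), np.float64(-58.916683197021484))
nose (array([ 0.51146365, -0.020998  ]), np.float64(-48.55641174316406))
```

View pics/fx2.png

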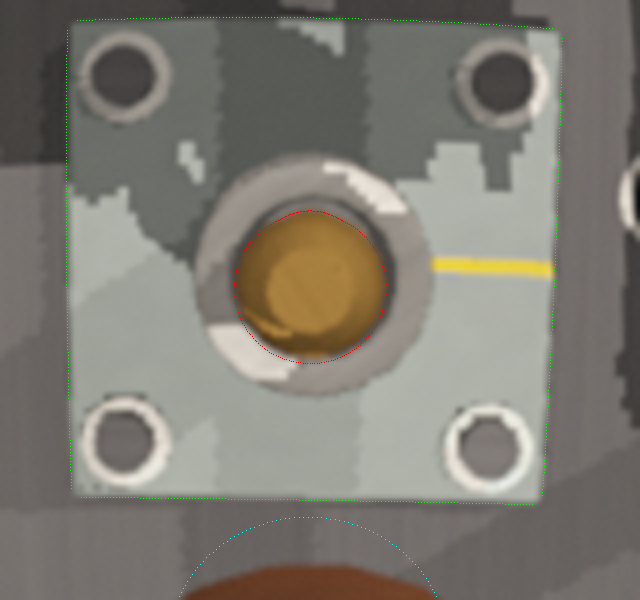

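```bash
python3 -m inch '[[1,[3,0,0],0],[1,[5.5,0,0],0],[1,[6.15,0,0],0],[1,[6.15,0,0],0],[1,[6.15,0,2],0],[1,[6.15,0,4],0],[1,[6.15,0,6],0],[1,[6.15,0,7.5],0],[1,[6.15,0,8.5],0],[1,[6.15,0,8.5],0],[1,[6.15,0,8.5],0]]'
python3 look.py w10 
python3 ch.py
```

```text
clock: 18.6
tool_pos: [0.5115, -0.022, 0.1537]
eef_rot: [0.707, 0.708, 0.0, 0.0]
contact_force: [-0.1, -0.6, -4.8]
opening: 0.729
t 18.6 pos [ 0.5115 -0.022   0.1537] x [-1.4e-03  1.0e+00 -4.0e-04] y [1.0e+00 1.4e-03 8.0e-04] z [ 8.e-04 -4.e-04 -1.e+00] F [-0.1 -0.6 -4.8] M [-0.07  0.07  0.02] op 0.729
[ 0.0008  0.0011 -0.0316 -0.0128] -58.90254592895508
[ 0.0008  0.0011 -0.0304 -0.0135] -58.9004020690918
[ 0.0007  0.0012 -0.0289 -0.0096] -58.899017333984375
(array([0.0006852 , 0.00126872]), np.float64(-55.17634582519531))
```

View pics/w10.png

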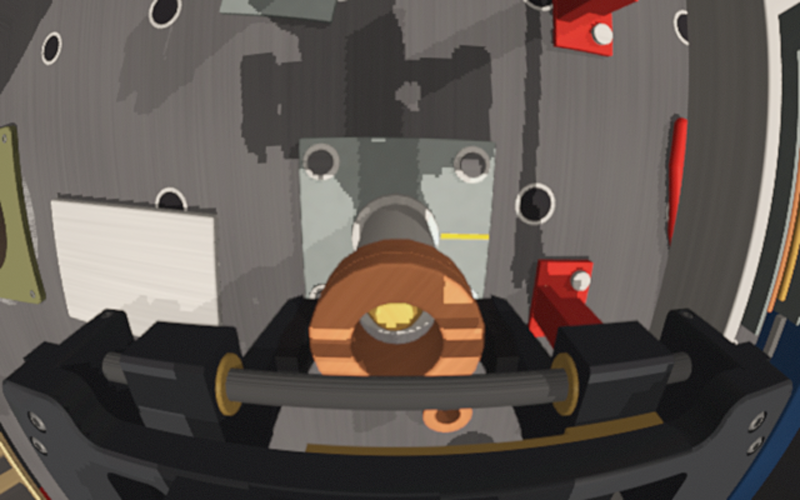

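```bash
python3 -m inch '[[1,[0,0,0.5],0],[1,[0,0,1.0],0],[1,[0,0,1.4],0],[1,[0,0,1.7],0],[1,[0,0,1.9],0],[1,[0,0,1.9],0]]'
python3 - <<'E'
from h import *
to((.5114,-.022,.1339))
E
```

```text
clock: 19.25
tool_pos: [0.5111, -0.0212, 0.1342]
eef_rot: [0.706, 0.708, -0.0, -0.0]
contact_force: [-0.7, -0.6, -5.5]
opening: 0.728
t 19.25 pos [ 0.5111 -0.0212  0.1342] x [-2.4e-03  1.0e+00  1.0e-04] y [ 1.0e+00  2.4e-03 -2.0e-04] z [-2.e-04  1.e-04 -1.e+00] F [-0.7 -0.6 -5.5] M [-0.07  0.07  0.02] op 0.728
shift [-0.08  0.03  0.03]
```

```bash
python3 -m inch '[[1,[0,0,0.1],0],[1,[0,0,0.2],0],[1,[0,0,0.2],0]]'; python3 -m inch '[[1,[0,0,0.1],0],[1,[0,0,0.1],0]]'
```

```text
clock: 19.55
tool_pos: [0.5112, -0.0213, 0.1339]
eef_rot: [0.706, 0.708, 0.001, 0.0]
contact_force: [-2.8, 0.4, 11.0]
opening: 0.726
clock: 19.75
tool_pos: [0.5112, -0.0213, 0.1338]
eef_rot: [0.706, 0.708, 0.001, 0.0]
contact_force: [-3.9, 1.3, 21.0]
opening: 0.725
```

```bash
python3 -m inch '[[1,[0,0,-0.2],0],[0.4,[0,0,-0.2],0],[0,[0,0,-0.2],0],[0,[0,0,-0.2],0],[0,[0,0,-0.2],0],[0,[0,0,-3],0],[0,[0,0,-7],0],[0,[0,0,-11],0],[0,[0,0,-14],0],[0,[0,0,-14],0],[0,[0,0,-14],0]]'
python3 look.py w11 rail rack screen screen_grip
```

```text
clock: 20.85
tool_pos: [0.5112, -0.021, 0.2714]
eef_rot: [0.706, 0.708, 0.0, 0.0]
contact_force: [0.2, 0.2, -1.0]
opening: 1.0
t 20.85 pos [ 0.5112 -0.021   0.2714] x [-2.8e-03  1.0e+00  3.0e-04] y [1.0e+00 2.8e-03 8.0e-04] z [ 8.e-04  3.e-04 -1.e+00] F [ 0.2  0.2 -1. ] M [-0.1   0.08  0.03] op 1.0
rail 0 0.67 [398.9, 2.0, 95.7, 275.5] 13006
rack 0 0.89 [214.7, 0.0, 74.3, 41.0] 2174
rack 1 0.44 [462.8, 261.5, 12.8, 25.7] 187
screen 0 0.98 [223.3, 1.0, 31.5, 26.7] 438
screen_grip 0 0.79 [223.8, 3.0, 30.8, 22.6] 449
```

View pics/w11.png

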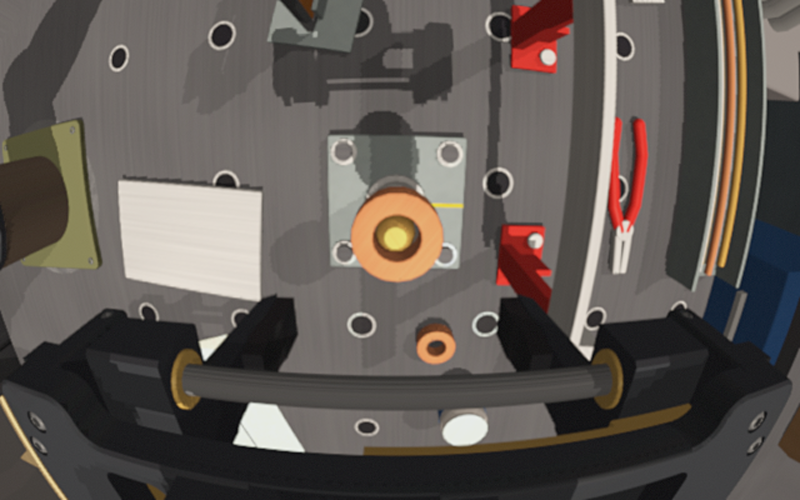

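```bash
python3 -m inch '[[0,[4,-1.5,-1.5],0],[0,[8,-3,-3],0],[0,[12,-4.5,-5],0],[0,[16,-6,-6],0],[0,[17.5,-6,-6],0],[0,[17.5,-6,-6],0],[0,[17.5,-6,-6],0],[0,[17.5,-6,-6],0]]'
python3 look.py w12 rail rack screen screen_grip
```

```text
clock: 21.9
tool_pos: [0.4511, 0.1512, 0.3308]
eef_rot: [0.708, 0.707, -0.001, 0.0]
contact_force: [0.1, -0.4, 0.3]
opening: 0.999
t 21.9 pos [0.4511 0.1512 0.3308] x [ 0.0014  1.     -0.0017] y [ 1.0e+00 -1.4e-03 -8.0e-04] z [-8.0e-04 -1.7e-03 -1.0e+00] F [ 0.1 -0.4  0.3] M [-0.1   0.02  0.04] op 0.999
rail 0 0.54 [295.4, 23.0, 56.8, 146.4] 4084
rack 0 0.6 [271.6, 27.6, 80.2, 135.2] 4294
screen 0 0.71 [292.1, 23.1, 58.4, 146.3] 4104
screen 1 0.36 [338.9, 251.1, 36.3, 28.6] 768
```

View pics/w12.png

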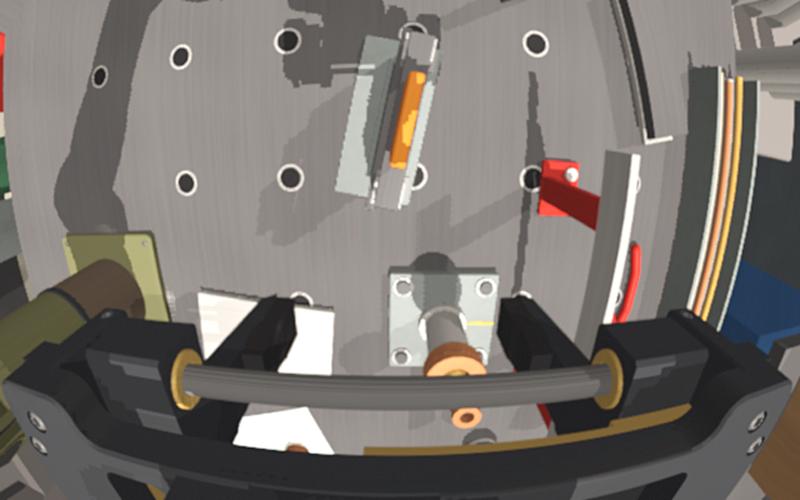

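```bash
cat > scr.py <<'E'
exec(open('fx2.py').read().split('import itertools')[0])
hsv=cv2.cvtColor(im,cv2.COLOR_RGB2HSV)
om=((hsv[:,:,0]>8)&(hsv[:,:,0]<25)&(hsv[:,:,1]>150)&(hsv[:,:,2]>120)).astype(np.uint8)
n,l,st,ce=cv2.connectedComponentsWithStats(om)
print([ (st[i].tolist()) for i in range(1,n) if st[i,4]>150])
cand=[i for i in range(1,n) if st[i,4]>300]
import sys
k=cand[int(sys.argv[1])] if len(sys.argv)>1 else cand[0]
m=(l==k).astype(float); x,y,ww,hh=st[k,:4]; box=(max(x-12,0),max(y-12,0),ww+24,hh+24); mm=m[box[1]:box[1]+box[3],box[0]:box[0]+box[2]]
def hf(p): return [boxp(.010,.06,.042,(p[0],p[1],.211),p[2])]
c=lambda p:np.abs(hullmask(hf(p),w,box,wrist=True)-mm).sum()/mm.sum()
g0=atz(ce[k:k+1],w,.22,True)[0]; print(g0)
tab=min((nm(c,[g0[0],g0[1],yy],[.004,.004,.1]) for yy in(-.3,-.2,-.1)),key=lambda q:q[1]); print('tab',tab)
S=5;x0,y0=box[:2]
big=cv2.resize(im[y0:y0+box[3],x0:x0+box[2]],None,fx=S,fy=S,interpolation=cv2.INTER_CUBIC)
B=boxp(.010,.06,.042,(tab[0][0],tab[0][1],.211),tab[0][2])
h=cv2.convexHull(proj(B,w,True).astype(np.float32))[:,0]
cv2.polylines(big,[((h-[x0,y0]+.5)*S).astype(np.int32)],True,(0,255,0),1); save('tab',big)
p=tab[0]; print('screen origin',p[0]-.011*np.cos(p[2]),p[1]-.011*np.sin(p[2]),'yaw deg',np.degrees(p[2]))
E
python3 scr.py
```

```text
[[312, 57, 29, 78, 1072], [561, 62, 30, 195, 299], [560, 66, 23, 166, 189], [340, 275, 45, 25, 182]]
[0.45786462 0.23410721 0.22      ]
tab (array([ 0.45745646,  0.23378603, -0.20846568]), np.float64(0.08324553702077847))
screen origin 0.4466946151412326 0.23606258123936325 yaw deg -11.944203737094595
```

View pics/tab.png

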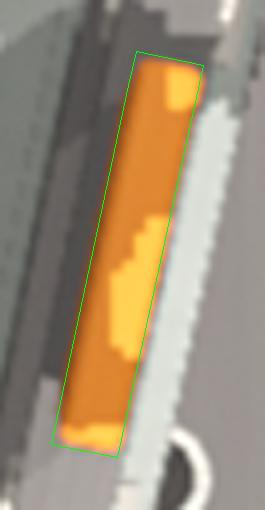

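```bash
cat > rl.py <<'E'
exec(open('fx2.py').read().split('import itertools')[0])
import sys
vmax=float(sys.argv[1]); vmin=2
a=np.linspace(-.18,.18,400); e=np.linspace(-.004,.004,60)
def con(p):
    L=[np.c_[np.full(400,s*.004),a,np.full(400,.2)] for s in(-1,1)]+[np.c_[e,np.full(60,.18),np.full(60,.2)]]*2
    P=np.vstack(L)@R.from_euler('z',p[2]).as_matrix().T+[p[0],p[1],0]
    uv=proj(P,w,True); return uv
def f(p):
    uv=con(p); k=(uv[:,1]>vmin)&(uv[:,1]<vmax); return -sc(uv[k])
res=sorted((nm(f,[.63+dx,.04+dy,-.018+t],[.003,.005,.01]) for dx in(-.006,-.002,.002,.006) for dy in(-.008,0,.008) for t in(-.02,.02)),key=lambda q:q[1])
for q in res[:3]: print(q)
S=4;x0,y0=430,90
big=cv2.resize(im[y0:y0+150,x0:x0+120],None,fx=S,fy=S,interpolation=cv2.INTER_CUBIC)
for u,v in con(res[0][0]): cv2.circle(big,(int((u-x0+.5)*S),int((v-y0+.5)*S)),0,(255,0,0),-1)
save('rl',big)
E
python3 rl.py 235
```

```text
(array([ 0.63291596,  0.04029639, -0.01082324]), np.float64(-60.0))
(array([ 0.63301608,  0.04027737, -0.01042232]), np.float64(-60.0))
(array([ 0.63319372,  0.03919773, -0.00923074]), np.float64(-60.0))
```

View pics/rl.png

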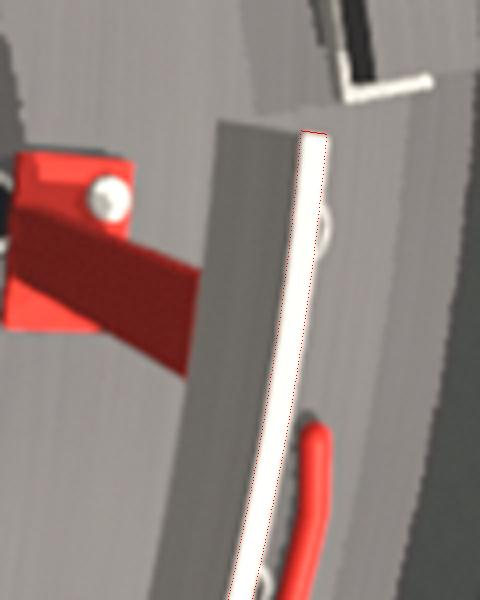

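```bash
python3 -m inch '[[0,[4,0.3,0],8],[0,[8.27,0.65,0],12],[0,[8.27,0.65,1],12],[0,[8.27,0.65,4],12],[0,[8.27,0.65,7],12],[0,[8.27,0.65,9],12],[0,[8.27,0.65,9],12],[0,[8.27,0.65,9],12]]'
python3 look.py w13
python3 - <<'E'
from h import *
to((.4577,.234,.21),yawdir=-12)
E
```

```text
clock: 22.95
tool_pos: [0.4573, 0.2358, 0.2416]
eef_rot: [0.777, 0.63, -0.0, 0.0]
contact_force: [0.7, -0.9, 0.2]
opening: 1.002
t 22.95 pos [0.4573 0.2358 0.2416] x [ 2.061e-01  9.785e-01 -2.000e-04] y [ 9.785e-01 -2.061e-01  1.000e-04] z [ 0.e+00 -2.e-04 -1.e+00] F [ 0.7 -0.9  0.2] M [-0.08  0.07 -0.03] op 1.002
t 23.0 pos [0.4578 0.2361 0.2422] x [2.060e-01 9.786e-01 9.000e-04] y [ 0.9786 -0.206   0.0013] z [ 1.4e-03  6.0e-04 -1.0e+00] F [ 1.1 -0.4  0.6] M [-0.07  0.05 -0.01] op 1.001
shift [-0.21  0.03  3.22]
yaw turn 0.11
```

View pics/w13.png

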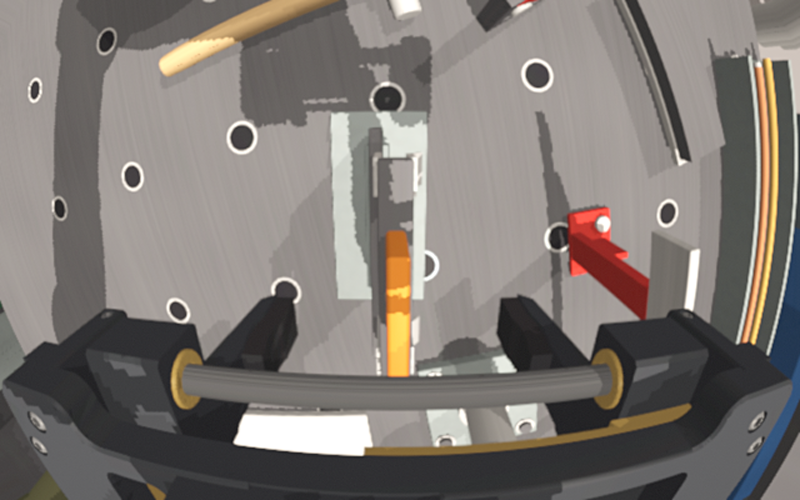

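```bash
python3 -m inch '[[0,[-0.2,0.02,1.5],0],[0,[-0.2,0.02,3],0],[0,[-0.2,0.02,3.2],0],[0.5,[-0.2,0.02,3.2],0],[1,[-0.2,0.02,3.2],0],[1,[-0.2,0.02,3.2],0],[1,[-0.2,0.02,3.2],0],[1,[-0.2,0.02,3.2],0],[1,[-0.2,0.02,3.2],0],[1,[-0.2,0.02,3.2],0],[1,[-0.2,0.02,3.2],0],[1,[-0.2,0.02,3.2],0]]' 40
python3 - <<'E'
from h import *
state()
E
```

```text
clock: 24.2
tool_pos: [0.4568, 0.2343, 0.2093]
eef_rot: [0.776, 0.63, -0.0, -0.0]
contact_force: [-0.0, -0.3, -0.8]
opening: 0.215
t 24.2 pos [0.4568 0.2343 0.2093] x [0.2056 0.9786 0.    ] y [ 0.9786 -0.2056 -0.    ] z [-0.  0. -1.] F [-0.  -0.3 -0.8] M [-0.04  0.07 -0.  ] op 0.215
```

```bash
python3 -m inch '[[1,[0,0,0],0],[1,[0,0,0],0],[1,[0,0,0],0],[1,[0,0,0],0]]'
```

```text
clock: 24.6
tool_pos: [0.4562, 0.2344, 0.2093]
eef_rot: [0.776, 0.63, -0.0, -0.0]
contact_force: [-1.5, 1.0, 3.2]
opening: 0.112
```

```bash
python3 -m inch '[[1,[0,0,-1],0],[1,[0,0,-3],0],[1,[0,0,-6],0],[1,[0,0,-9],0],[1,[0,0,-11],0],[1,[0,0,-11],0],[1,[0,0,-11],0]]'
python3 - <<'E'
from h import *
to((.60,.10,.319),(.57,.12,.319),yawdir=-0.8)
E
python3 look.py w14
```

```text
clock: 25.3
tool_pos: [0.4567, 0.2342, 0.3191]
eef_rot: [0.776, 0.63, 0.0, 0.0]
contact_force: [-0.3, -0.1, -4.6]
opening: 0.109
t 25.3 pos [0.4567 0.2342 0.3191] x [2.055e-01 9.787e-01 1.000e-04] y [ 9.787e-01 -2.055e-01  4.000e-04] z [ 4.e-04 -0.e+00 -1.e+00] F [-0.3 -0.1 -4.6] M [-0.08  0.11 -0.05] op 0.109
shift [-1.019e+01  1.678e+01  1.000e-02]
shift [-8.850e+00  1.343e+01  1.000e-02]
yaw turn -11.06
t 25.3 pos [0.4567 0.2342 0.3191] x [2.055e-01 9.787e-01 1.000e-04] y [ 9.787e-01 -2.055e-01  4.000e-04] z [ 4.e-04 -0.e+00 -1.e+00] F [-0.3 -0.1 -4.6] M [-0.08  0.11 -0.05] op 0.109
```

View pics/w14.png

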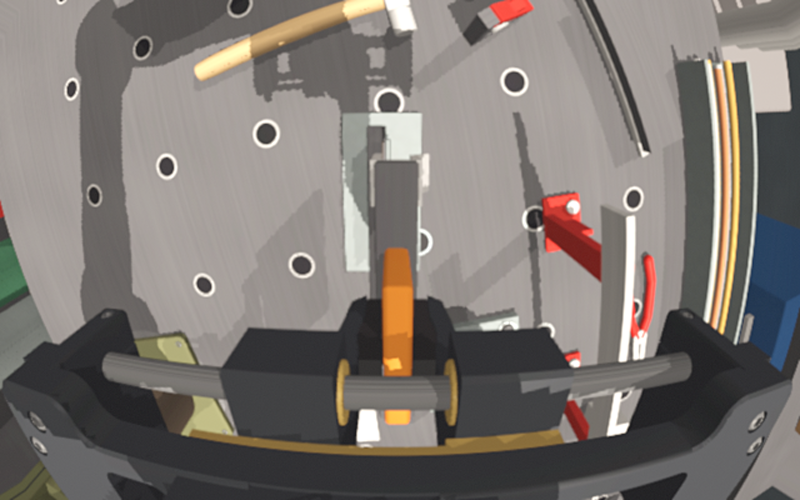

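```bash
python3 -m inch '[[1,[-1.8,3,0],-2],[1,[-3.6,6,0],-4],[1,[-5.4,9,0],-6],[1,[-7.2,12,0],-8],[1,[-9,14.5,0],-10],[1,[-10.2,16.8,0],-11],[1,[-10.2,16.8,0],-11],[1,[-10.2,16.8,0],-11],[1,[-10.2,16.8,0],-11],[1,[-10.2,16.8,0],-11]]'
python3 look.py w15; python3 rl.py 200
```

```text
clock: 26.35
tool_pos: [0.5993, 0.1013, 0.3187]
eef_rot: [0.712, 0.702, -0.0, -0.001]
contact_force: [-1.1, -0.0, -2.2]
opening: 0.108
t 26.35 pos [0.5993 0.1013 0.3187] x [1.320e-02 9.999e-01 6.000e-04] y [ 0.9999 -0.0132 -0.0017] z [-1.7e-03  6.0e-04 -1.0e+00] F [-1.1 -0.  -2.2] M [-0.03  0.06 -0.06] op 0.108
(array([ 0.63457583,  0.03938506, -0.00879419]), np.float64(-59.81889343261719))
(array([ 0.63459773,  0.03991136, -0.00869793]), np.float64(-59.81870651245117))
(array([ 0.6345669 ,  0.03987457, -0.00887379]), np.float64(-59.81869125366211))
```

View pics/w15.png

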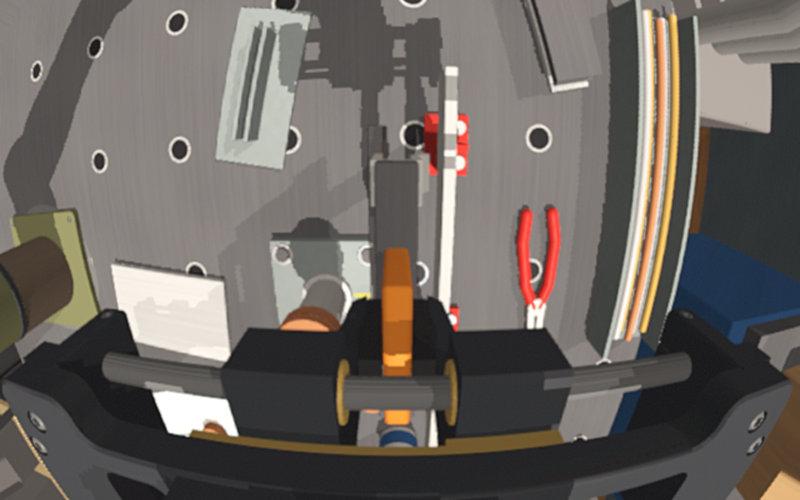

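```bash
sed -i 's/x0,y0=430,90/x0,y0=290,45/' rl.py; python3 rl.py 200
python3 - <<'E'
from h import *
w=dict(np.load('/tmp/w.npz'));
# in-hand tab: predicted vs image. rail top centre at y=.1,.15
for y in(.1,.15,.2): print(proj([.6345,y,.2],w,True)*1.25)
B=boxp(.010,.06,.042,(.5993,.1013,.3187+.002),-.013); print((proj(B,w,True)*1.25).round(0).tolist())
E
```

```text
(array([ 0.63457583,  0.03938506, -0.00879419]), np.float64(-59.81889343261719))
(array([ 0.63459773,  0.03991136, -0.00869793]), np.float64(-59.81870651245117))
(array([ 0.6345669 ,  0.03987457, -0.00887379]), np.float64(-59.81869125366211))
[[447.11695894 245.35441522]]
[[448.65163707 172.10178544]]
[[448.94521689  95.41618087]]
[[384.0, 368.0], [381.0, 431.0], [383.0, 247.0], [378.0, 290.0], [405.0, 368.0], [408.0, 431.0], [407.0, 247.0], [410.0, 290.0]]
```

View pics/rl.png

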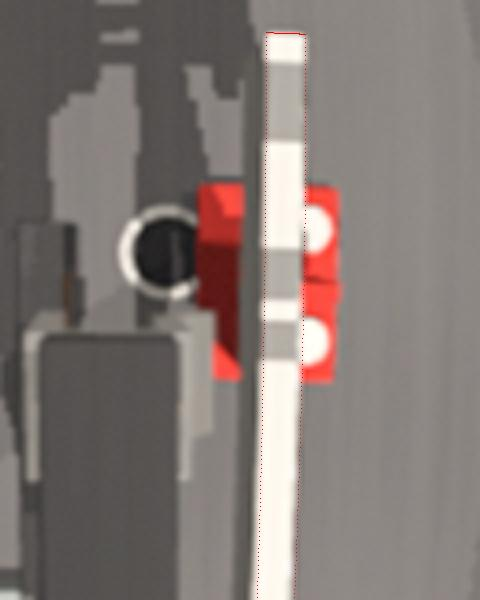

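Run:
```python
exec(open('fx2.py').read().split('import itertools')[0])
hsv=cv2.cvtColor(im,cv2.COLOR_RGB2HSV)
om=((hsv[:,:,0]>5)&(hsv[:,:,0]<25)&(hsv[:,:,1]>150)&(hsv[:,:,2]>110))
for v in (205,212,220,228,232):
    xs=np.nonzero(om[v,290:345])[0]+290; print(v,xs.min(),xs.max(),(xs.min()+xs.max())/2)
def edge(dx,yaw=-.013):
    B=boxp(.010,.06,.042,(.5993+dx,.1013,.3187+.002),yaw); return proj(B[[3,7,1,5]],w,True).round(2).tolist()
for dx in(0,.001,.002): print(dx,edge(dx))
xs=[(v,*(np.nonzero(om[v,290:345])[0][[0,-1]]+290)) for v in range(225,285,8)]; print(xs)
```

```text
205 308 326 317.0
212 307 327 317.0
220 307 328 317.5
228 306 329 317.5
232 306 329 317.5
0 [[302.27, 231.77], [328.38, 231.82], [305.06, 344.58], [326.02, 344.63]]
0.001 [[304.87, 231.76], [330.99, 231.78], [307.15, 344.58], [328.11, 344.6]]
0.002 [[307.48, 231.74], [333.59, 231.75], [309.25, 344.59], [330.21, 344.56]]
[(225, np.int64(306), np.int64(328)), (233, np.int64(306), np.int64(329)), (241, np.int64(305), np.int64(329)), (249, np.int64(306), np.int64(329)), (257, np.int64(306), np.int64(329)), (265, np.int64(306), np.int64(329)), (273, np.int64(306), np.int64(329)), (281, np.int64(306), np.int64(328))]
```

```bash
python3 -m inch '[[1,[0.02,1.5,0],0],[1,[0.05,3,0],0],[1,[0.05,3.5,0],0],[1,[0.05,3.5,0],0],[1,[0.05,3.5,0],0],[1,[0.05,3.5,0],0],[1,[0.05,3.5,0],0]]'
python3 look.py w16; python3 rl.py 170;  python3 - <<'E'
exec(open('fx2.py').read().split('import itertools')[0])
state()
hsv=cv2.cvtColor(im,cv2.COLOR_RGB2HSV)
om=((hsv[:,:,0]>5)&(hsv[:,:,0]<25)&(hsv[:,:,1]>150)&(hsv[:,:,2]>110))
for v in (212,232): xs=np.nonzero(om[v,290:345])[0]+290; print(v,xs.min(),xs.max())
S=4;x0,y0=260,40
save('w16z',im[40:190,240:400],None,4)
E
```

```text
clock: 27.1
tool_pos: [0.6347, 0.1001, 0.3194]
eef_rot: [0.712, 0.702, -0.0, -0.0]
contact_force: [-0.6, -0.8, -3.3]
opening: 0.112
t 27.1 pos [0.6347 0.1001 0.3194] x [1.490e-02 9.999e-01 2.000e-04] y [ 9.999e-01 -1.490e-02 -4.000e-04] z [-4.e-04  2.e-04 -1.e+00] F [-0.6 -0.8 -3.3] M [-0.04  0.09 -0.03] op 0.112
(array([ 0.63189574,  0.04010068, -0.02743511]), np.float64(-48.37847137451172))
(array([ 0.63268586,  0.03921665, -0.01828563]), np.float64(-48.32097244262695))
(array([ 0.63285799,  0.03922289, -0.01611494]), np.float64(-48.320518493652344))
t 27.15 pos [0.6348 0.1    0.3195] x [1.490e-02 9.999e-01 2.000e-04] y [ 9.999e-01 -1.490e-02 -2.000e-04] z [-2.e-04  2.e-04 -1.e+00] F [ 0.3 -0.  -3.1] M [-0.06  0.05  0.  ] op 0.109
212 307 327
232 306 329
```

View pics/w16z.png

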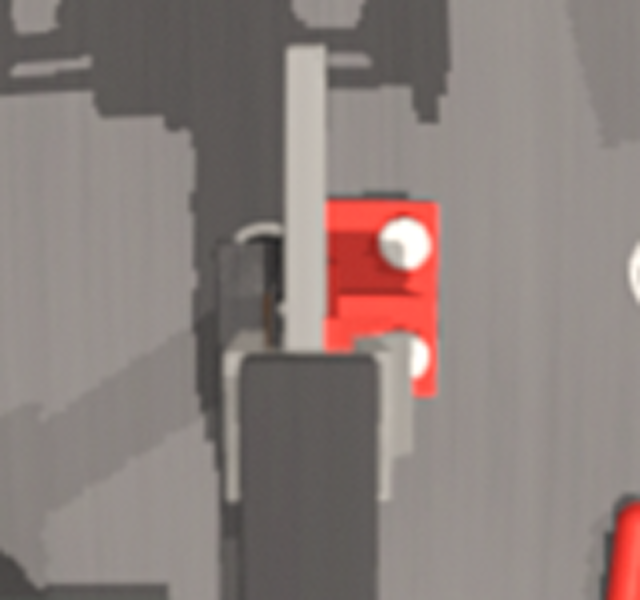

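Run:
```python
from h import *
for c,b in(("scene",(240,150,160,150)),("side",(260,110,170,170))):
    im=viewer.snapshot(c); save(c+'16',im,b,4)
```

```text
(no output)
```

View pics/side16.png

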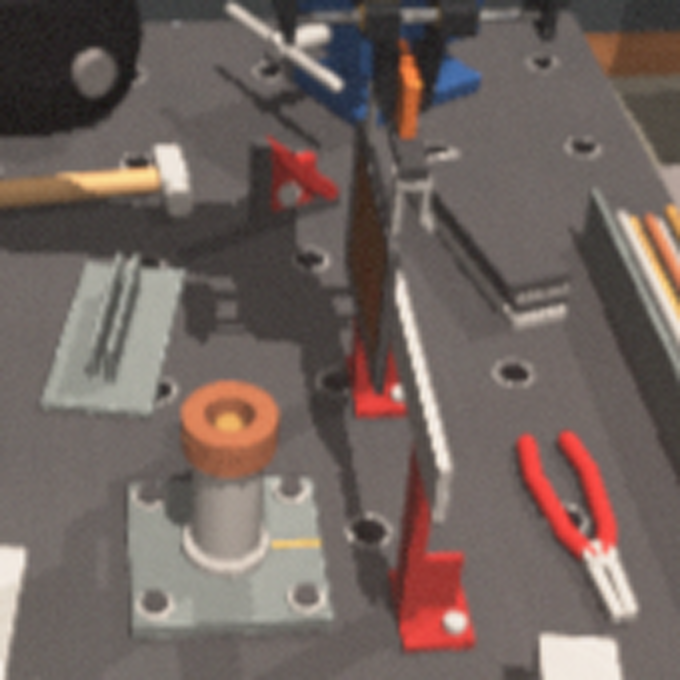

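View pics/scene16.png

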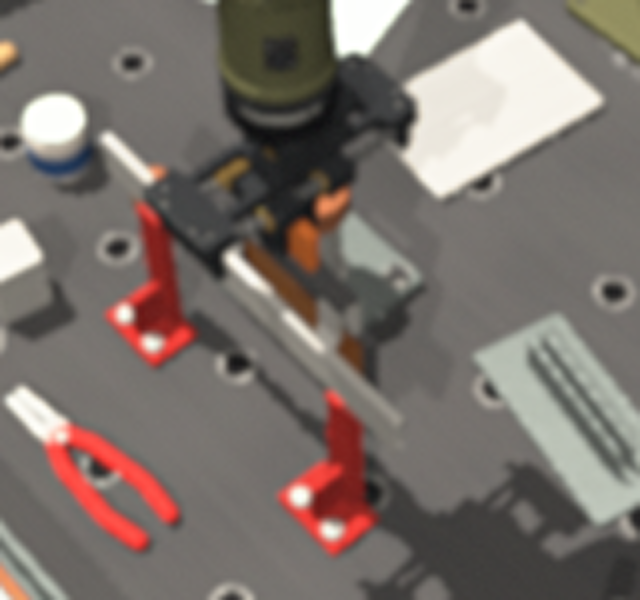

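```bash
python3 -m inch '[[1,[0,-0.05,0.5],0],[1,[0,-0.05,2],0],[1,[0,-0.05,3.5],0],[1,[0,-0.05,5],0],[1,[0,-0.05,6],0],[1,[0,-0.05,6.8],0],[1,[0,-0.05,6.8],0],[1,[0,-0.05,6.8],0]]'
python3 look.py w17
```

```text
clock: 28.05
tool_pos: [0.635, 0.0999, 0.2516]
eef_rot: [0.712, 0.702, 0.0, 0.0]
contact_force: [-0.7, 0.3, -1.6]
opening: 0.11
t 28.05 pos [0.635  0.0999 0.2516] x [0.0151 0.9999 0.    ] y [ 9.999e-01 -1.510e-02  7.000e-04] z [ 7.e-04  0.e+00 -1.e+00] F [-0.7  0.3 -1.6] M [-0.1  -0.01  0.04] op 0.11
```

View pics/w17.png

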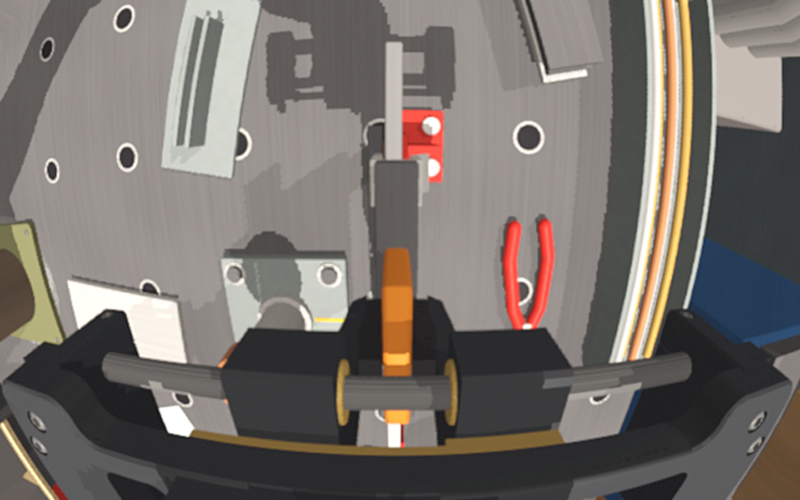

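Hooks straddle the rail without contact. Lowering the last part (about 15 mm).

```bash
python3 -m inch '[[1,[0,0,0.5],0],[1,[0,0,0.9],0],[1,[0,0,1.2],0],[1,[0,0,1.4],0],[1,[0,0,1.5],0],[1,[0,0,1.5],0]]'
python3 -m inch '[[1,[0,0,0.05],0],[1,[0,0,0.1],0]]'; python3 look.py w18
```

```text
clock: 28.7
tool_pos: [0.6346, 0.1, 0.2367]
eef_rot: [0.712, 0.702, 0.0, -0.0]
contact_force: [-1.2, 0.1, 2.5]
opening: 0.107
clock: 28.9
tool_pos: [0.6347, 0.1, 0.2367]
eef_rot: [0.712, 0.702, 0.0, -0.0]
contact_force: [-4.8, -0.2, 10.3]
opening: 0.108
t 28.9 pos [0.6347 0.1    0.2367] x [1.500e-02 9.999e-01 6.000e-04] y [ 9.999e-01 -1.500e-02  4.000e-04] z [ 4.e-04  6.e-04 -1.e+00] F [-4.8 -0.2 10.3] M [-0.09  1.13  0.04] op 0.108
```

```bash
python3 -m inch '[[1,[0,0,-0.15],0],[1,[-1,0,-0.15],0],[1,[-2.5,0,-0.15],0],[1,[-4,0,-0.15],0],[1,[-5.5,0,-0.15],0],[1,[-7,0,-0.15],0],[1,[-8.5,0,-0.15],0],[1,[-10,0,-0.15],0],[1,[-11.3,0,-0.15],0],[1,[-12.2,0,-0.15],0],[1,[-12.2,0,-0.15],0],[1,[-12.2,0,-0.15],0]]'
python3 - <<'E'
from h import *
to((.632,-.0228,.2367))
for c,b in(("scene",(240,150,160,150)),("side",(260,110,170,170))):
    im=viewer.snapshot(c); save(c+'19',im,b,4)
E
```

```text
clock: 30.15
tool_pos: [0.6329, -0.0226, 0.2368]
eef_rot: [0.713, 0.702, -0.0, 0.0]
contact_force: [0.2, -0.8, -1.8]
opening: 0.105
t 30.15 pos [ 0.6329 -0.0226  0.2368] x [ 1.550e-02  9.999e-01 -6.000e-04] y [ 0.9999 -0.0155 -0.    ] z [-0.e+00 -6.e-04 -1.e+00] F [ 0.2 -0.8 -1.8] M [-0.31  0.1  -0.04] op 0.105
shift [-0.02 -0.09  0.01]
```

View pics/side19.png

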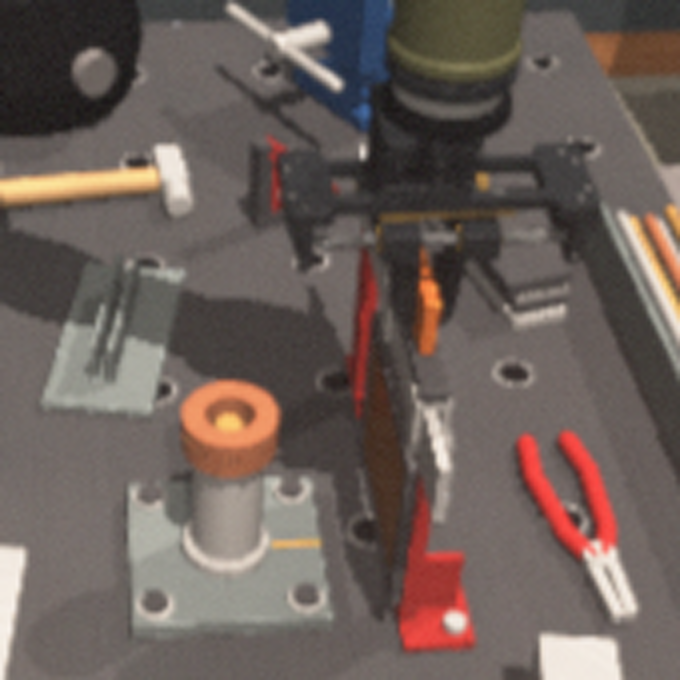

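```bash
python3 -m inch '[[1,[0,0,0.1],0],[0.85,[0,0,0.1],0],[0.8,[0,0,0.1],0],[0.7,[0,0,0.1],0],[0.5,[0,0,0.1],0],[0.3,[0,0,0.1],0],[0,[0,0,0.1],0],[0,[0,0,0.1],0],[0,[0,0,0.1],0],[0,[0,0,0.1],0],[0,[0,0,0.1],0],[0,[0,0,-1],0],[0,[0,0,-3],0],[0,[0,0,-6],0],[0,[0,0,-9],0],[0,[0,0,-12],0],[0,[0,0,-12],0],[0,[0,0,-12],0],[0,[0,0,-12],0]]'
python3 look.py w20
python3 - <<'E'
from h import *
for c,b in(("scene",(240,150,160,150)),("side",(260,110,170,170))):
    im=viewer.snapshot(c); save(c+'20',im,b,4)
E
```

```text
clock: 32.15
tool_pos: [0.6322, -0.0218, 0.356]
eef_rot: [0.712, 0.702, -0.001, -0.001]
contact_force: [-0.7, 0.1, -0.4]
opening: 0.997
t 32.15 pos [ 0.6322 -0.0218  0.356 ] x [1.490e-02 9.999e-01 3.000e-04] y [ 0.9999 -0.0149 -0.0019] z [-1.9e-03  3.0e-04 -1.0e+00] F [-0.7  0.1 -0.4] M [-0.08  0.03 -0.02] op 0.997
```

View pics/w20.png

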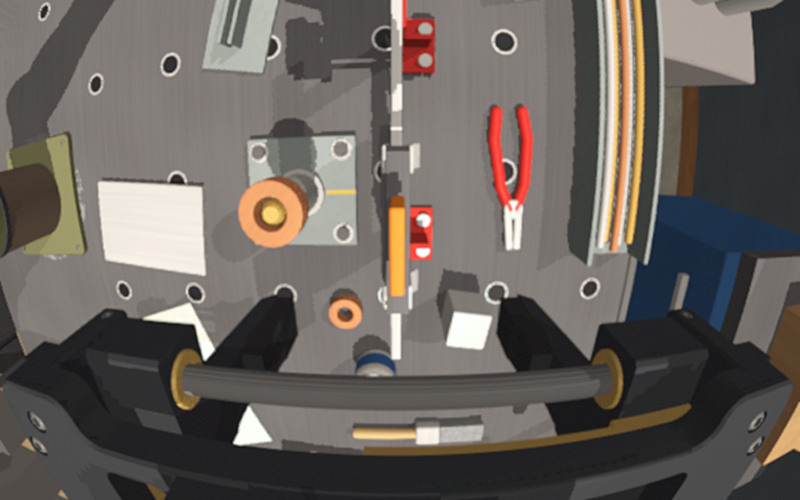

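View pics/side20.png

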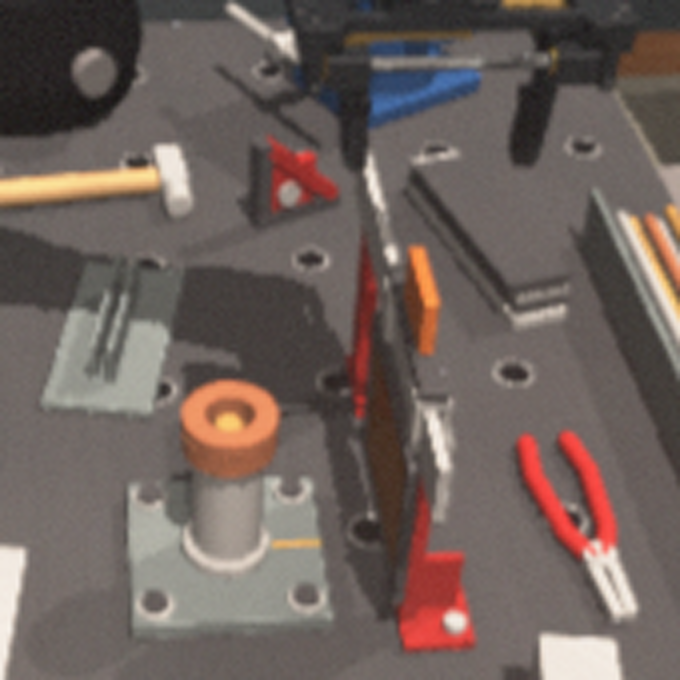

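View pics/scene20.png

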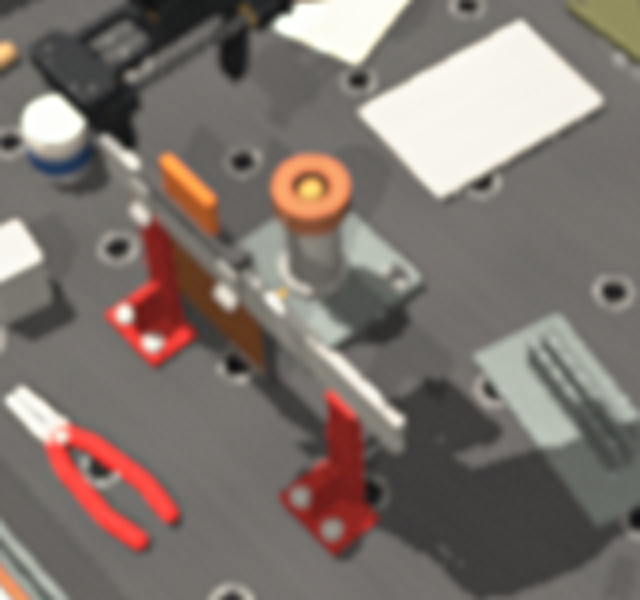

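```bash
sed 's/\.211/.238/g; s/(-.3,-.2,-.1)/(-.05,0)/; s/,w,.22,/,w,.25,/' scr.py > scr2.py; python3 scr2.py 0
```

```text
[[488, 0, 12, 200, 308], [501, 0, 11, 194, 430], [213, 142, 33, 39, 217], [311, 157, 13, 80, 966], [203, 158, 27, 28, 348]]
[0.78491249 0.06671523 0.25      ]
tab (array([0.74214706, 0.0865177 , 0.27716049]), np.float64(1.0))
screen origin 0.7315668577709529 0.08350781406268531 yaw deg 15.880126544058006
```

View pics/tab.png

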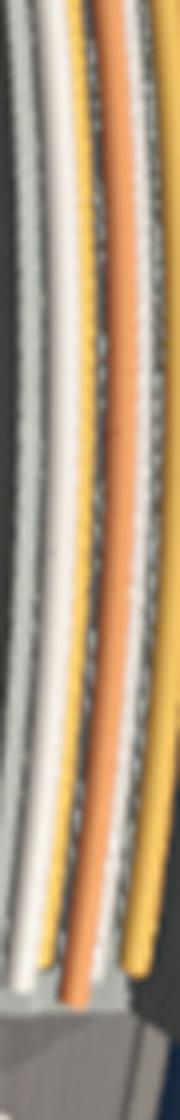

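```bash
python3 scr2.py 2
```

```text
[[488, 0, 12, 200, 308], [501, 0, 11, 194, 430], [213, 142, 33, 39, 217], [311, 157, 13, 80, 966], [203, 158, 27, 28, 348]]
[ 0.63295961 -0.01858942  0.25      ]
tab (array([ 0.63282441, -0.02163649, -0.00761351]), np.float64(0.10295132545771933))
screen origin 0.6218247281403692 -0.021552745203469996 yaw deg -0.43622190573293756
```

View pics/tab.png

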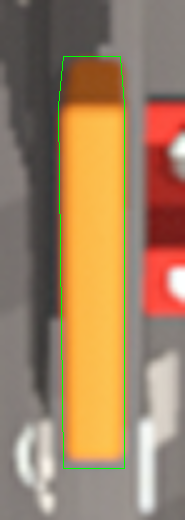

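Run:
```python
from h import *
state(); print(r.get_state()['qd'].round(3)); print(r.finish_job())
```

```text
t 32.3 pos [ 0.6323 -0.0219  0.3557] x [1.490e-02 9.999e-01 1.000e-04] y [ 0.9999 -0.0149 -0.0023] z [-2.3e-03  1.0e-04 -1.0e+00] F [-0.1  0.2 -1.2] M [-0.02  0.02  0.  ] op 0.997
[ 0.002  0.     0.001 -0.006  0.001 -0.     0.   ]
the job is handed in; nothing more can be done
None
```

The joint is set up as asked and I handed the job in at about 32 s of the 72 s allowed; the hand-in gave no verdict.

- **Tube:** it is down on the mandrel seat. When it touched, the arm's height put its centre at 69.8 mm (70 mm wanted). A later picture put its axis about 1 mm from the mandrel's.
- **Collar:** it was lowered until it touched the tube, with its centre at about 130 mm. The pictures show it flat on the tube with the nose just below its top. I did not measure its axis again after letting go.
- **Screen:** I hooked it on the rail about 121 mm to one side of the mandrel, with the hook point at about 200 mm, level with the rail's top edge. I then slid it along the rail and let go. The last picture puts its grip tab within about 2 mm of the mandrel along the rail, and it looks upright.
- **Arm and other things:** the gripper is open, about 12 cm above the screen, and touches nothing. The other things on the table look unmoved in the pictures; I did not measure them.

Two readings disagreed slightly:

- **Wrist camera:** it showed held parts about 1–2 mm off from where the gripper was, so I aligned each part with its target in the same picture.
- **Collar width:** the gripper read about 64 mm across the collar instead of 66 mm. The collar held firmly and its outline fitted 66 mm, so I carried on.

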